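# Shut the dust extractor's inlet flap with the hook pole

## Robot

A 6-joint arm with a two-finger parallel gripper is mounted at the origin on a cart in front of the work surface, level with it; the furniture and walls round the work are solid. World frame = base frame: x ahead of the robot, y to its left, z up, the work surface at z = 0. Lengths are in m, angles in rad, forces in N, time in s.
With the tool pointing down it reaches from about 0.4 to 0.925 m from the base axis. Payload 3.4 kg.
Tool frame: the origin (TCP) lies at the very end of the fingers, on their centre line; the grasp point (between the pads) lies 19 mm behind it; z points along the fingers, y is the direction in which the jaws open and shut (so a half turn about z gives the same grasp; the last joint's range is limited). The gripper opens to 85 mm and grips with 20 to 120 N. Pads are 22 mm wide; open, the fingers measure 114 mm over their backs; the gripper's body (76 mm by 85 mm) begins 54 mm behind the grasp point. The pads swing forward as they close: fully open they stand 13 mm farther back than shut.
Start: joints at [-1.202, 0.307, 1.506, -0, 1.328, -0.073], TCP at [0.246, -0.52, 0.231] pointing down, gripper open.
Joint ranges: [-3.12, 3.12], [-1.05, 2.28], [0.14, 2.33], [-1.42, 4.57], [0.1, 2.73], [-2.68, 2.68]. Speed limits (rad/s): [2.57, 2.57, 3.14, 3.14, 3.14, 3.14].

## Interface

Orientations are given as a rotation vector (axis times angle).
In Python, from workcell import sense, imaging, robot gives the robot as it stands.
- The arm moves only by the tool send_rows, never from a script. Its argument "plan" is a list that holds one entry, the list of rows, each a list of 7 numbers: the shift along the tool's x, y, z in m, then the turn, a rotation vector about the tool's x, y, z in degrees, then the finger opening in m, from 0 to 0.0854. In form: [[[dx, dy, dz, ax, ay, az, claw], ...]]. A call has 1 to 8 rows; each row shifts and turns the commanded pose from where the row before left it, along the tool's axes as they then stand; what a row does not reach is not made up. A row lasts 1/10 s, in which the tool goes at most 50 mm and 8.59 degrees, less where a joint would pass 70% of its speed; a pose out of reach is approached as far as the arm can. A call with a gripper value outside its range is refused whole. The fingers move at their own pace and stop on an object; "squeeze" is the grip in N (left out, the last holds). Time passes only in rows, so rows that do not move let the fingers close. It gives the time, the measured TCP pose, the force and the opening at its end, in the units of the state.
- sense(): the state, without advancing time (a new reading comes with each control period).
- imaging.capture(name): name is "scene" or "top" or "wrist"; returns a dict with "color" (400x640x3 uint8, red, green, blue), "camera_matrix" (3x3 intrinsics, pixels), "R" (3x3) and "t" (3): a world point X has camera coordinates R X + t. Camera axes: x right, y down, z forward; pixel columns grow to the right and rows downward; lengths in m; the calibration is good to about 2 mm. The wrist camera is an equidistant fisheye: a pixel r from the principal point sees the ray r / f radians off the axis. A picture is of the moment at which its call begins. There is no depth.
- robot.sign_off(): hands the job in, once; it reports no verdict.
The state is a dict: "clock": time; "joint_pos": joint angles; "qvel": joint speeds; "joint_efforts": joint torques, N m; "tool_pos": TCP position; "eef_rot": TCP orientation; "wrist_force": force on the tool from outside, world axes, zero at the start; "wrist_torque": the same for the moment, N m; "grip_width": finger opening in m.
Only numpy, scipy, OpenCV 4.12 (cv2) and the standard library are available. Lean on these libraries where they do the work, as an engineer would, in place of code of your own. Each camera call takes 0.05 s, during which the arm holds its last target.

## Task

Take the hook pole from its rest, put its hook through the ring eye on the open flap inside the dust extractor's inlet, and pull the flap shut until the catch clicks and holds it; be gentle, stop pulling once it is home, and touch the extractor with the pole only. Then unhook the pole and lay it back in its rest as it was. Leave the toe bone, the vial and the small stone where they are.

Things in the scene. Friction and masses are not known exactly. Their poses are not given: they have to be found in the camera images.
- extractor: Grey dust extraction box fixed on the bench, 200 deep (x) x 240 wide (y) x 290 high, with a clear lid. Origin: middle of the lower edge of its front face; its x runs into the box. Open inlet in the front, y -84 to +84, z 70 to 260, with the flap behind it. Never bear on box or flap with more than 30 N by the pole (a wrist sensor reads somewhat less), and nothing but the pole may touch them.
- flap_hinge (a point): Middle of the flap's hinge line, 30 behind the box's front face and 75 above the bench; the hinge runs along the box's y axis. Axes are those of the box. Hinge and kick-out spring resist closing: the pull needed at the ring grows from about 2 N (open) to 6 N (nearly upright). If the catch has not clicked, the spring throws a released flap open again to 0.3 rad or more.
- flap (a joint): Angle of the aluminium flap (172 wide, 165 high, 6 thick), hinged along its lower edge: 0 = upright in the inlet, positive = its top leaning back into the box (box +x). Starts between 0.58 and 0.93 rad and stays there by hinge friction. Shut and held by the catch it rests somewhere between -0.085 and +0.085 rad, depending on the catch's setting.
- flap_ring (a point): Centre of the steel ring eye on the flap's front, 26 ahead of the flap's mid-plane and 135 from the hinge line along the flap. Hole 26 across, wire 5 thick; the ring's axis is parallel to the hinge (box y), so a hook finger enters it sideways at any flap angle. Axes are the flap's: z along the flap away from the hinge, -x out of its front.
- pole_handle (a point): Centre of the wooden handle of the loose hook pole (0.15 to 0.24 kg). Handle 130 long (x), 20 wide (y), 22 high (z); grasp it across its width here. Axes: x along the pole to the hook, z up in the rest. From the handle a 10 thick steel shaft runs on to x = 235, where it ends at the hook.
- pole_hook (a point): On the hook finger: a straight 6 thick steel finger at the far end of the shaft, at right angles to it along the pole's +y (left when looking from handle to hook). It reaches 36 from the shaft's axis; this point is 20 from it, so 235 in x and 20 in y from pole_handle, at the same height. Axes as pole_handle.
- rest_seat (a point): Place of the handle's centre when the pole lies in its rest, 61 above the bench: a dark wooden stand with a forked cradle 53 behind this point (27 wide, for the handle) and one 130 ahead (18 wide, for the shaft); the prongs rise 16 above the undersides of handle and shaft. x runs along the pole to its hook end. Free handle length for fingers: x -45 to +65; base board 10 thick.
- toe_bone: Small fossil toe bone, 67 x 82 x 30 high, origin at the centre of its underside; a bystander.
- vial_1: Standing specimen vial, 30 across, 60 high, origin at the centre of its underside; a bystander.
- stone_e: Small stone, 58 x 56 x 29 high, origin at the centre of its underside; a bystander.
- catch_nominal (a point): Nominal place of the nose on the flap's top edge when shut, at a sprung roller catch under the top rail. The catch's true setting is up to 12 nearer or farther (box x), unmeasured: find it by feel. About 9 before shut the nose meets the roller and the pull at the ring rises to 10-16 N; it clicks over, the pull drops to under 8 N; 1 on, a stiff rubber buffer stops it.

How it is judged:
On the way, in this order (a step that is already met when the one before it is completed fails the run):
1. the hook finger is through the ring eye, with the flap still open (distance between pole_hook and flap_ring below 0.018 m and value of joint flap above 0.2 rad), for 0.1 s.
2. the flap is pulled upright with the hook in the ring (value of joint flap below 0.1 rad and distance between pole_hook and flap_ring below 0.022 m), for 0.1 s.
At the end, for the whole second after the job is handed in: The flap is shut and held by its catch (below 0.1 rad), and the pole lies in both cradles of its rest (handle centre within 15 mm of its seat, within 0.12 rad of the rest's direction, hook at the same end as at the start) (value of joint flap below 0.1 rad and distance between pole_handle and rest_seat below 0.015 m and x of pole_hook in the frame of rest_seat above 0.2 m and angle between the x axis of pole_handle and the x axis of rest_seat, either way round below 0.12 rad); the robot touches nothing.
It fails at once if the pole bears on the extractor or its flap with more than 30 N (contact force between pole and extractor above 30 N).
It fails at once if the robot itself touches the extractor or its flap (contact force between any of the arm, the fingers and extractor above 2 N).
It fails at once if the toe bone, vial or small stone is moved by more than 20 mm (distance of any of toe_bone, vial_1, stone_e from where it was at the start of the episode above 0.02 m).
It also fails if it takes over 67 s, if anything falls off the work surface, if the arm or the gripper's body presses on something with over 40 N, if the wrist force passes 120 N, or if a joint passes its speed limit or range.

## Working session

There is one attempt and no reset: what is moved stays moved. The work goes in short steps, Python scripts to look and compute and a tool call to move; the robot and the scene stay as the last step left them, time stands still between calls to the robot, and variables do not carry over. Pictures are saved under pics/ and viewed, and the job is handed in when it is done.

Besides the shell and the picture viewer there is one more tool, called as a command line: name --argument value ..., lists and objects as JSON in quotes. send_rows: Moves the arm, as the interface text tells. Its arguments: {"type":"object","properties":{"plan":{"type":"array","items":{"type":"array","items":{"type":"array","items":{"type":"number"}}}},"squeeze":{"type":"number"}},"required":["plan"]}

```bash
ls; mkdir -p pics; python3 - <<'E'
from workcell import sense, imaging, robot
import cv2
print(sense())
for n in ["scene","top","wrist"]:
    d=imaging.capture(n)
    cv2.imwrite(f"pics/{n}0.png",d["color"][:,:,::-1])
    print(n,d["camera_matrix"],d["R"],d["t"], -d["R"].T@d["t"])
E
```

```text
pics
{'clock': 0.0, 'joint_pos': array([-1.20152907e+00,  3.07568798e-01,  1.50767345e+00,  9.35375908e-06,
        1.32840645e+00, -7.35394201e-02]), 'qvel': array([ 0.00053319,  0.00148279,  0.00140292, -0.00132574,  0.00257203,
       -0.0008169 ]), 'joint_efforts': array([-1.36677878e-03, -4.57554209e+01, -2.51915485e+01, -4.24127329e-04,
        1.33828583e-02,  2.59645873e-05]), 'tool_pos': array([ 0.24608116, -0.51890625,  0.23038343]), 'eef_rot': array([-3.06292260e+00, -6.89440037e-01,  4.61402621e-04]), 'wrist_force': array([-0.92998332,  0.42963198, -0.3822993 ]), 'wrist_torque': array([-0.04080864, -0.02643895, -0.0040475 ]), 'grip_width': 0.0857671504117449}
scene [[429.20921209   0.         321.8908306 ]
 [  0.         429.20921209 208.4638738 ]
 [  0.           0.           1.        ]] [[-0.72572978 -0.68788742  0.01127781]
 [-0.39286146  0.40090523 -0.82760792]
 [ 0.56477974 -0.60505033 -0.56119332]] [0.31994751 0.3963677  0.78113063] [-0.05325372  0.53380533  0.76279403]
top [[444.92851714   0.         318.69044242]
 [  0.         444.92851714 203.92279473]
 [  0.           0.           1.        ]] [[-0.0028357  -0.99946296 -0.03264585]
 [-0.99610905  0.00569876 -0.0879448 ]
 [ 0.08808361  0.03226944 -0.99559026]] [-0.08358397  0.57960133  1.20241261] [ 0.47119626 -0.12564327  1.24535454]
wrist [[309.70691629   0.         320.76599004]
 [  0.         309.70691629 196.78391576]
 [  0.           0.           1.        ]] [[ 0.42881924 -0.90338837 -0.00187238]
 [-0.86067722 -0.40917317  0.30300502]
 [-0.27449734 -0.12832287 -0.95298712]] [-0.57355666 -0.03987517  0.37983389] [ 0.31589588 -0.48571889  0.37298527]
```

View pics/scene0.png

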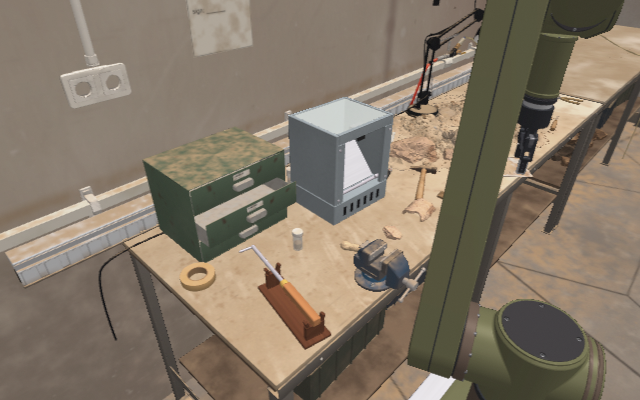

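View pics/top0.png

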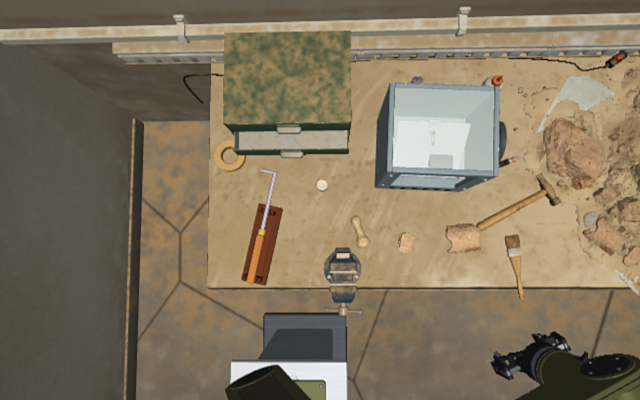

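View pics/wrist0.png

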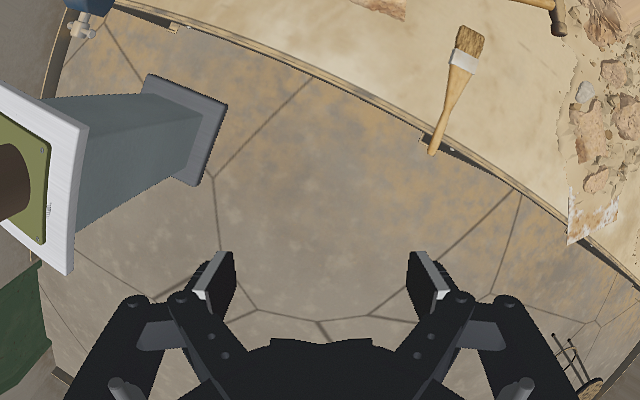

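```bash
python3 - <<'E'
import cv2
t=cv2.imread("pics/top0.png"); s=cv2.imread("pics/scene0.png")
cv2.imwrite("pics/t_ext.png",cv2.resize(t[70:200,365:515],None,fx=5,fy=4.6*5/4.6,interpolation=cv2.INTER_CUBIC)[:600])
cv2.imwrite("pics/t_ext.png",cv2.resize(t[75:195,365:515],None,fx=5,fy=5,interpolation=cv2.INTER_CUBIC))
cv2.imwrite("pics/t_pole.png",cv2.resize(t[160:290,230:340],None,fx=4.6,fy=4.6,interpolation=cv2.INTER_CUBIC))
cv2.imwrite("pics/s_ext.png",cv2.resize(s[90:230,280:400],None,fx=4.2,fy=4.2,interpolation=cv2.INTER_CUBIC))
cv2.imwrite("pics/s_pole.png",cv2.resize(s[220:350,230:430],None,fx=4,fy=4,interpolation=cv2.INTER_CUBIC))
E
```

```text
(no output)
```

View pics/t_ext.png

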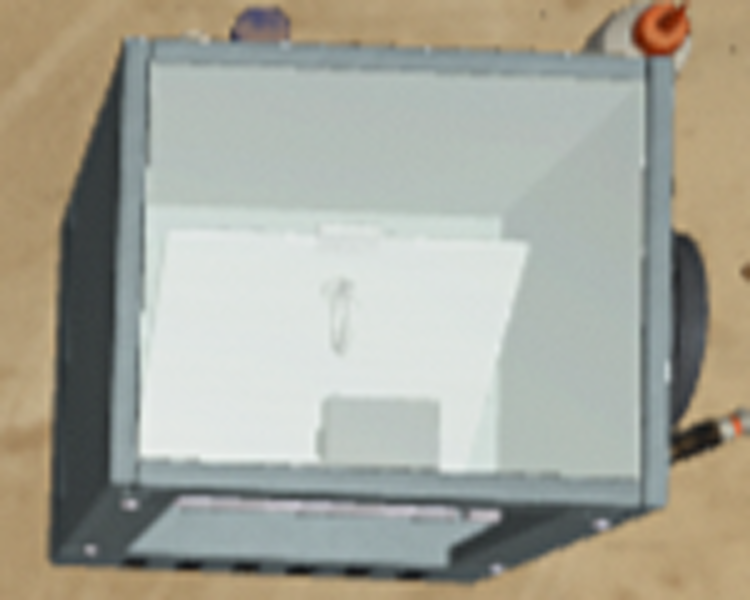

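View pics/t_pole.png

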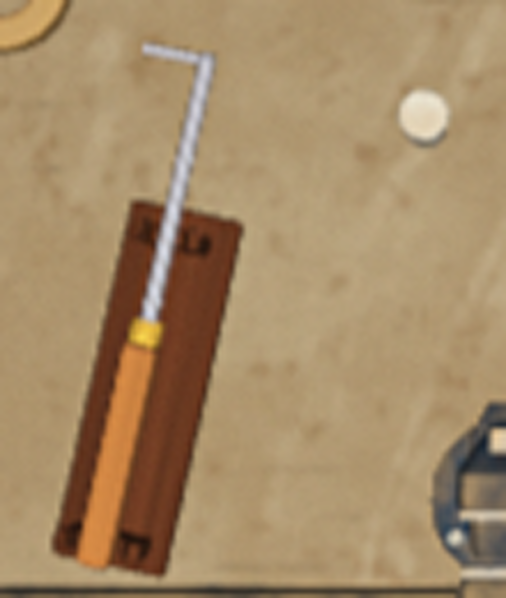

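View pics/s_ext.png

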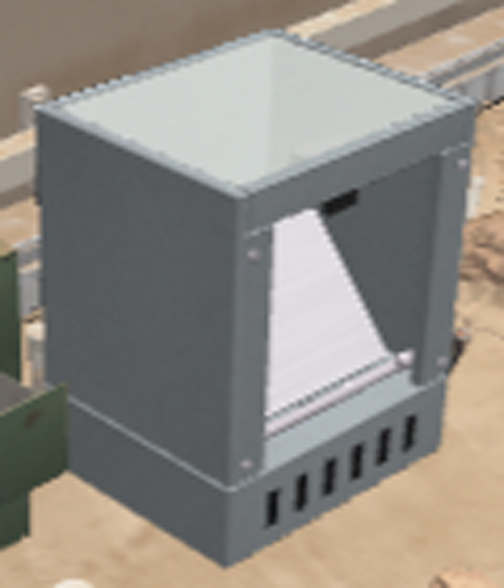

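View pics/s_pole.png

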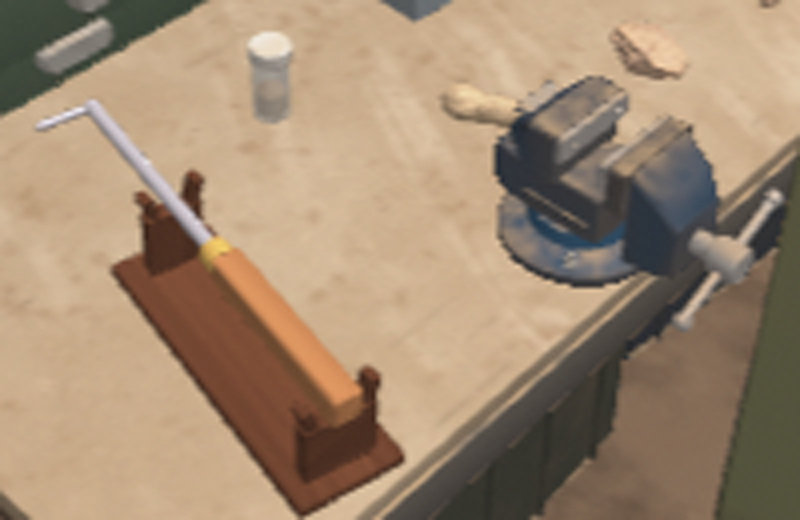

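```bash
cat > h.py <<'E'
import numpy as np, pickle
from scipy.optimize import least_squares
from scipy.spatial.transform import Rotation as Ro
from workcell import sense, imaging, robot
CAM={}
def cams():
    if not CAM:
        import os
        if not os.path.exists('cam.pkl'):
            pickle.dump({n:{k:v for k,v in imaging.capture(n).items() if k!='color'} for n in('scene','top')},open('cam.pkl','wb'))
        CAM.update(pickle.load(open('cam.pkl','rb')))
    return CAM
def proj(n,X):
    c=cams()[n]; p=(np.atleast_2d(X)@c['R'].T+c['t'])@c['camera_matrix'].T
    return p[:,:2]/p[:,2:]
def Rz(a): c,s=np.cos(a),np.sin(a); return np.array([[c,-s,0],[s,c,0],[0,0,1]])
E
python3 - <<'E'
from h import *
S=lambda u,v:(280+u/4.2,90+v/4.2); T=lambda u,v:(365+u/5,75+v/5)
obs=[('scene',(0,.12,.29),S(238,197)),('scene',(0,.12,0),S(226,567)),('scene',(0,-.12,.29),S(475,101)),('scene',(0,-.12,0),S(440,450)),('scene',(.2,.12,.29),S(38,108)),('scene',(.2,-.12,.29),S(277,32)),
('top',(0,.12,.29),T(112,485)),('top',(0,-.12,.29),T(667,505)),('top',(.2,.12,.29),T(127,40)),('top',(.2,-.12,.29),T(670,55)),('top',(0,.12,0),T(52,563))]
def f(p,full=False):
    return np.concatenate([proj(n,Rz(p[2])@np.array(b)+[p[0],p[1],0])[0]-np.array(o) for n,b,o in obs])
r=least_squares(f,[.6,-.3,0],loss='soft_l1')
print(r.x); print(np.round(f(r.x).reshape(-1,2),1))
B=r.x
# flap
def flap(th,x,y,z): # flap coords
    c,s=np.cos(th),np.sin(th)
    q=np.array([.03+c*x+s*z, y, .075-s*x+c*z]); return Rz(B[2])@q+[B[0],B[1],0]
o=[((-.003,.086,.165),T(165,230)),((-.003,-.086,.165),T(528,242)),((-.026,0,.135),T(341,318))]
g=lambda p:np.concatenate([proj('top',flap(p[0],*b))[0]-np.array(c) for b,c in o])
q=least_squares(g,[.7]);print('theta',q.x,g(q.x)); print('ring',flap(q.x[0],-.026,0,.135))
U=lambda u,v:(230+u/4.6,160+v/4.6); V=lambda u,v:(230+u/4,220+v/4)
o2=[('top',(-.065,0,.011),U(95,565)),('top',(.235,0,0),U(206,58)),('top',(.235,.036,0),U(144,47)),('scene',(.235,0,0),V(93,106)),('scene',(.235,.036,0),V(40,127)),('scene',(-.065,0.010,.011),V(332,410))]
h=lambda p:np.concatenate([proj(n,Rz(p[2])@np.array(b)+[p[0],p[1],.061])[0]-np.array(c) for n,b,c in o2])
q2=least_squares(h,[.4,.1,0],loss='soft_l1');print('pole',q2.x,np.round(h(q2.x).reshape(-1,2),1))
for k,(u,v) in dict(vial=(322,185),bone=(360,232),stone=(407,242),toe=(463,237),vise=(343,265),drawerfront=(290,155)).items():
    c=cams()['top'];d=c['R'].T@np.linalg.inv(c['camera_matrix'])@[u,v,1];C=-c['R'].T@c['t']
    print(k,(C-d*C[2]/d[2])[:2])
E
```

```text
[ 0.61770054 -0.36280677 -0.04750243]
[[-0.2  0.1]
 [-0.3  1.6]
 [ 0.9 -0.4]
 [-0.  -0. ]
 [-2.1 -0.4]
 [-1.4 -1.5]
 [-0.2  0.3]
 [ 1.4  0.7]
 [-0.3 -0.7]
 [ 1.7 -0.2]
 [-0.6  1.1]]
theta [0.75060712] [ 0.68506767 -0.0822045   0.82982839  0.03767697  0.81134277 -0.44080959]
ring [ 0.72065231 -0.36770091  0.19145627]
pole [ 0.43052614  0.07962023 -0.21432292] [[-0.8  0.5]
 [ 0.5  0.5]
 [ 1.1  0.2]
 [-1.   0.3]
 [-0.6  0. ]
 [ 0.1 -1.2]]
vial [ 0.63491871 -0.09477258]
bone [ 0.5021523  -0.20026061]
stone [ 0.47400038 -0.32993423]
toe [ 0.48731833 -0.48407606]
vise [ 0.41097763 -0.15223682]
drawerfront [ 0.72157371 -0.00400665]
```

send_rows --plan '[[[0.04,0,0,0,0,7.54,0.085],[0.04,0,0,0,0,7.54,0.085],[0.04,0,0,0,0,7.54,0.085],[0.04,0,0,0,0,7.54,0.085],[0.04,0,0,0,0,7.54,0.085],[-0.013,-0.045,0,0,0,0,0.085],[-0.013,-0.045,0,0,0,0,0.085]]]'

```text
clock: 0.95
tool_pos: [0.4351, -0.3906, 0.229]
eef_rot: [-3.122, 0.337, 0.003]
wrist_force: [0.5, 0.6, -0.5]
grip_width: 0.0853
```

```bash
cat >> h.py <<'E'
def go(target,heading,s=None):
    s=s or sense()
    R=Ro.from_rotvec(s['eef_rot']).as_matrix()
    x=np.array([np.cos(heading),np.sin(heading),0]);z=np.array([0,0,-1.]);Rt=np.stack([x,np.cross(z,x),z],1)
    print('tcp',s['tool_pos'].round(4),'tool x',R[:,0].round(4),'z',R[:,2].round(4),'t',round(s['clock'],2),'F',s['wrist_force'].round(2),'T',s['wrist_torque'].round(3),'grip',round(s['grip_width'],4))
    print('d tool(mm)',(R.T@(np.array(target)-s['tool_pos'])*1000).round(1),'rot deg',np.degrees(Ro.from_matrix(R.T@Rt).as_rotvec()).round(2))
P=np.array([.4305,.0796]);PH=-.2143
B=np.array([.6177,-.3628]);BH=-.0475
E
python3 -c "
from h import *
go([*P,.16],PH)"
```

```text
tcp [ 0.4351 -0.3906  0.229 ] tool x [ 0.9769 -0.2136 -0.002 ] z [-0.0016  0.0021 -1.    ] t 0.95 F [ 0.49  0.56 -0.51] T [ 0.003 -0.05   0.009] grip 0.0853
d tool(mm) [-104.7 -458.3   70. ] rot deg [-0.1   0.12 -0.05]
```

send_rows --plan '[[[-0.011,-0.048,0,0,0,0,0.085],[-0.011,-0.048,0,0,0,0,0.085],[-0.011,-0.048,0,0,0,0,0.085],[-0.011,-0.048,0,0,0,0,0.085],[-0.011,-0.048,0,0,0,0,0.085],[-0.011,-0.048,0,0,0,0,0.085],[-0.011,-0.048,0.01,0,0,0,0.085],[-0.011,-0.048,0.02,0,0,0,0.085]]]'

```text
clock: 1.75
tool_pos: [0.4306, 0.0016, 0.2037]
eef_rot: [-3.123, 0.338, -0.007]
wrist_force: [1.0, 0.0, -0.7]
grip_width: 0.0849
```

send_rows --plan '[[[-0.01,-0.04,0.02,0,0,0,0.085],[-0.007,-0.033,0.015,0,0,0,0.085],[0,0,0,0,0,0,0.085]]]'

```text
clock: 2.05
tool_pos: [0.4266, 0.0781, 0.1658]
eef_rot: [-3.123, 0.33, 0.007]
wrist_force: [0.8, -0.4, -0.4]
grip_width: 0.0852
```

```bash
python3 -c "
from h import *
go([*P,.042],PH)
import cv2
d=imaging.capture('wrist');cv2.imwrite('pics/w1.png',d['color'][:,:,::-1])
pickle.dump(d,open('w1.pkl','wb'))
d=imaging.capture('top');cv2.imwrite('pics/t1.png',d['color'][:,:,::-1])
"
```

```text
tcp [0.4266 0.0781 0.1658] tool x [ 0.9779 -0.2088 -0.0043] z [-0.0041  0.0012 -1.    ] t 2.05 F [ 0.76 -0.42 -0.43] T [ 0.018  0.032 -0.027] grip 0.0852
d tool(mm) [  4.1  -2.3 123.8] rot deg [-0.02  0.25  0.22]
```

View pics/w1.png

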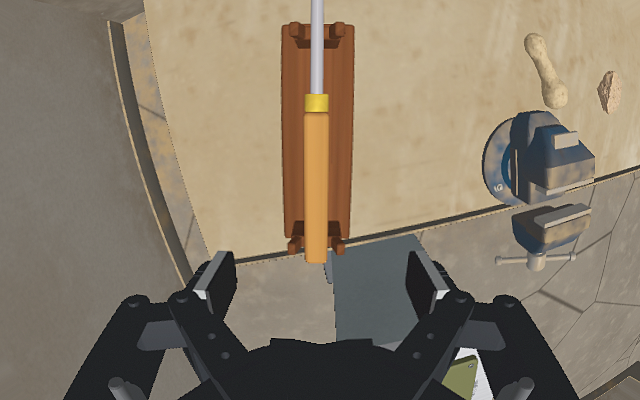

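```bash
cat >> h.py <<'E'
def wray(d,u,v,z):
    K=d['camera_matrix'];p=np.array([u-K[0,2],v-K[1,2]])/K[0,0];r=np.hypot(*p)+1e-12
    ray=d['R'].T@np.array([*(p/r*np.sin(r)),np.cos(r)]);C=-d['R'].T@d['t']
    return C+ray*(z-C[2])/ray[2]
E
python3 -c "
from h import *
d=pickle.load(open('w1.pkl','rb'))
a=wray(d,315.5,263,.072);b=wray(d,316,111.5,.072);c=wray(d,317,1,.061)
print(a,b,c,np.linalg.norm(a-b),np.arctan2(*(b-a)[1::-1]),(a+b)/2)
for u,v in((305,180),(328,180)): print(wray(d,u,v,.072))
# fork prong centres
for u,v in((294,245),(339,245)): print(wray(d,u,v,.066))
for u,v in((296,30),(339,30)): print(wray(d,u,v,.066))
"
```

```text
[0.36958911 0.0951019  0.072     ] [0.4948553  0.06736598 0.072     ] [0.58326253 0.04787782 0.061     ] 0.12830003711533228 -0.21790041710550648 [0.43222221 0.08123394 0.072     ]
[0.44431108 0.08717546 0.072     ]
[0.44052329 0.06945065 0.072     ]
[0.38779866 0.11043296 0.066     ]
[0.3796638  0.07197388 0.066     ]
[0.56131728 0.06890548 0.066     ]
[0.55433954 0.03676851 0.066     ]
```

send_rows --plan '[[[0.003,-0.001,0.03,0,0.2,0.4,0.07],[0.002,-0.001,0.03,0,0,0,0.06],[0,0,0.03,0,0,0,0.06],[0,0,0.02,0,0,0,0.06],[0,0,0.013,0,0,0,0.06],[0,0,0,0,0,0,0.06]]]' --squeeze 40

```text
clock: 2.75
tool_pos: [0.4339, 0.074, 0.0436]
eef_rot: [3.121, -0.351, 0.002]
wrist_force: [-0.4, -1.4, 1.0]
grip_width: 0.0598
```

```bash
sed -i 's/^P=.*/P=np.array([.432,.0802]);PH=-.2165/' h.py; python3 -c "
from h import *
go([*P,.042],PH)
"
```

```text
tcp [0.4339 0.074  0.0436] tool x [ 0.975  -0.2224  0.0013] z [ 0.001  -0.0013 -1.    ] t 2.75 F [-0.43 -1.38  0.96] T [0.028 0.011 0.045] grip 0.0598
d tool(mm) [-3.2 -5.7  1.6] rot deg [ 0.06 -0.07 -0.45]
```

send_rows --plan '[[[-0.003,-0.006,0.001,0,0,-0.4,0.06],[0,0,0,0,0,0,0.06]]]'

```text
clock: 2.95
tool_pos: [0.4334, 0.082, 0.0444]
eef_rot: [-3.123, 0.338, -0.008]
wrist_force: [0.0, 0.3, -0.5]
grip_width: 0.0597
```

```bash
python3 -c "
from h import *
go([*P,.042],PH)
import cv2
d=imaging.capture('wrist');cv2.imwrite('pics/w2.png',d['color'][:,:,::-1])
pickle.dump(d,open('w2.pkl','wb'))
go([*P,.042],PH)
"
```

```text
tcp [0.4334 0.082  0.0444] tool x [ 0.9768 -0.2141  0.0052] z [ 5.2e-03 -5.0e-04 -1.0e+00] t 2.95 F [ 0.04  0.28 -0.47] T [-0.032  0.072  0.021] grip 0.0597
d tool(mm) [-1.   2.1  2.4] rot deg [-0.04 -0.3   0.04]
tcp [0.4335 0.082  0.0445] tool x [ 0.9769 -0.2136  0.0055] z [ 5.5e-03 -6.0e-04 -1.0e+00] t 3.0 F [-0.67  0.78  0.19] T [-0.06  -0.001  0.035] grip 0.0599
d tool(mm) [-1.1  2.1  2.5] rot deg [-0.03 -0.32  0.07]
```

View pics/w2.png

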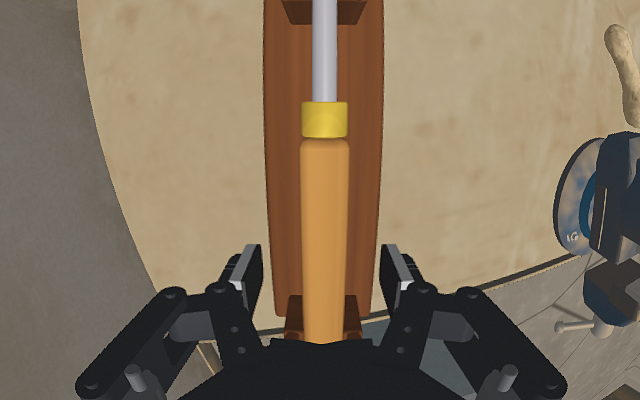

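send_rows --plan '[[[-0.001,0.002,0.002,0,-0.3,0,0.06],[0,0,0,0,0,0,0.03],[0,0,0,0,0,0,0.015],[0,0,0,0,0,0,0.01],[0,0,0,0,0,0,0.005],[0,0,0,0,0,0,0.005]]]' --squeeze 100

```text
clock: 3.6
tool_pos: [0.4314, 0.0804, 0.042]
eef_rot: [-3.123, 0.337, 0.002]
wrist_force: [-1.0, 0.0, 6.1]
grip_width: 0.0185
```

```bash
python3 -c "
from h import *
go([*P,.042],PH)
"
```

```text
tcp [0.4314 0.0804 0.042 ] tool x [ 0.977  -0.2131 -0.0013] z [-1.3e-03  3.0e-04 -1.0e+00] t 3.6 F [-0.98  0.01  6.08] T [-0.001  0.115  0.143] grip 0.0185
d tool(mm) [ 0.7  0.  -0. ] rot deg [-0.    0.07  0.1 ]
```

send_rows --plan '[[[0,0,-0.005,0,0,0,0.005],[0,0,-0.01,0,0,0,0.005],[0,0,-0.015,0,0,0,0.005],[0,0,-0.025,0,0,0,0.005],[0,0,-0.03,0,0,0,0.005],[-0.02,0,-0.035,0,0,0,0.005],[-0.02,0,-0.02,0,0,0,0.005],[0,0,0,0,0,0,0.005]]]'

```text
clock: 4.4
tool_pos: [0.3912, 0.0892, 0.1844]
eef_rot: [-3.122, 0.336, -0.003]
wrist_force: [0.6, -0.7, -1.9]
grip_width: 0.0184
```

```bash
python3 -c "
from h import *
go([.34,-.42,.19],BH)
import cv2
d=imaging.capture('wrist');cv2.imwrite('pics/w3.png',d['color'][:,:,::-1])
pickle.dump(d,open('w3.pkl','wb'))
d=imaging.capture('top');cv2.imwrite('pics/t3.png',cv2.resize(d['color'][150:300,200:350,::-1],None,fx=4,fy=4))
d=imaging.capture('scene');cv2.imwrite('pics/s3.png',cv2.resize(d['color'][150:330,200:400,::-1],None,fx=3,fy=3))
go([.34,-.42,.19],BH)
"
```

```text
tcp [0.3912 0.0892 0.1844] tool x [ 0.9771 -0.2129  0.0015] z [ 0.0017  0.0011 -1.    ] t 4.4 F [ 0.59 -0.72 -1.94] T [ 0.002  0.065 -0.025] grip 0.0184
d tool(mm) [ 58.3 508.5  -6.3] rot deg [-0.08 -0.09 -9.57]
tcp [0.3926 0.0887 0.1816] tool x [ 9.770e-01 -2.133e-01 -9.000e-04] z [-8.e-04  3.e-04 -1.e+00] t 4.55 F [ 0.68  0.28 -1.16] T [-0.019  0.059  0.015] grip 0.0186
d tool(mm) [ 57.1 508.2  -8.5] rot deg [-0.01  0.05 -9.6 ]
```

View pics/w3.png

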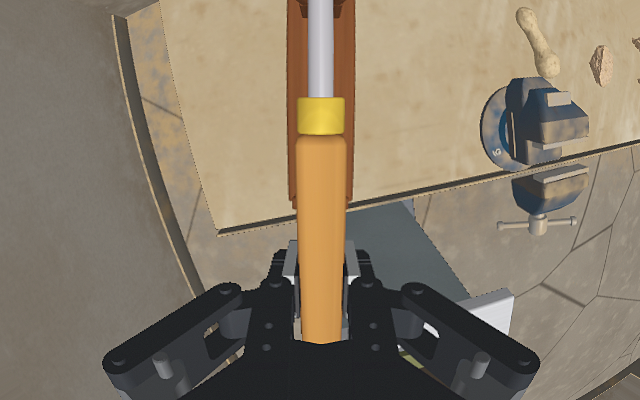

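View pics/t3.png

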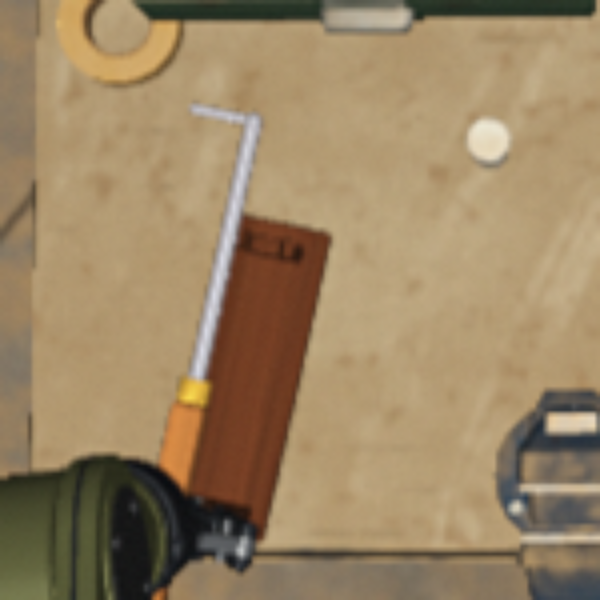

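View pics/s3.png

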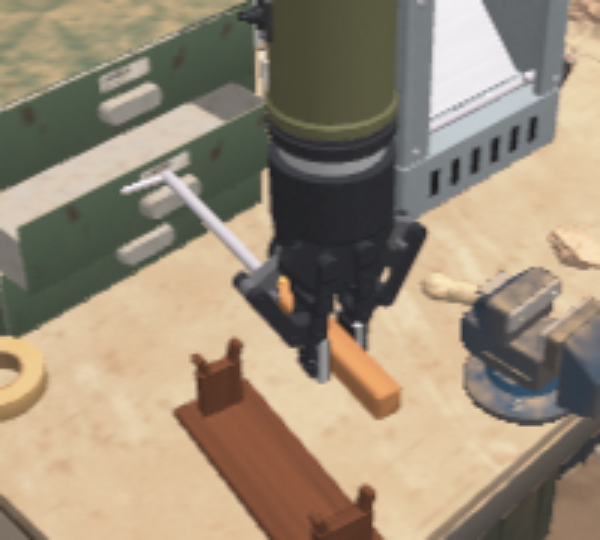

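```bash
cat >> h.py <<'E'
def tri(pt,ps):
    return least_squares(lambda X:np.concatenate([proj('top',X)[0]-pt,proj('scene',X)[0]-ps]),[.6,0,.2])
E
python3 -c "
from h import *
a=tri((264,179.25),(255.7,208.7));b=tri((248.25,176.5),(241.3,213.3))
print(a.x,a.fun,b.x,b.fun)
T=np.array([.392,.0889,.183]);h=-.2147
e=a.x-T;print(e@[np.cos(h),np.sin(h),0],e@[-np.sin(h),np.cos(h),0],e[2])
e=b.x-T;print(e@[np.cos(h),np.sin(h),0],e@[-np.sin(h),np.cos(h),0],e[2])
"
```

```text
[0.6222965  0.03723542 0.20115319] [ 0.39441816  0.38963195 -0.53223659 -0.08836655] [0.62856788 0.07421994 0.20354229] [ 0.51970302  0.49712196 -0.67443551 -0.12248761]
0.23601633567665142 -0.0014127159161928748 0.01815319066428736
0.2342640198497728 0.036058797263972826 0.020542287937884207
```

send_rows --plan '[[[0.014,0.033,-0.005,0,0,-2.4,0.005],[0.012,0.034,-0.005,0,0,-2.4,0.005],[0.011,0.034,-0.005,0,0,-2.4,0.005],[0.009,0.035,0,0,0,-2.4,0.005],[-0.013,0.043,0,0,0,0,0.005],[-0.013,0.043,0,0,0,0,0.005],[-0.013,0.043,0,0,0,0,0.005],[-0.013,0.043,0,0,0,0,0.005]]]'

```text
clock: 5.35
tool_pos: [0.3563, -0.2241, 0.1952]
eef_rot: [-3.139, 0.075, 0.006]
wrist_force: [1.4, -0.7, -1.1]
grip_width: 0.0185
```

```bash
cat >> h.py <<'E'
def hook(x,y,z): # hook point in box coords -> TCP world
    return Rz(BH)@np.array([x-.235,y-.020,z-.019])+[*B,0]
def where():
    s=sense();R=Ro.from_rotvec(s['eef_rot']).as_matrix()
    w=s['tool_pos']+R@[.235,-.020,-.019]
    print('hook in box mm',(1000*(Rz(BH).T@(w-[*B,0]))).round(1))
E
python3 -c "
from h import *
where();go(hook(-.04,-.032,.1915),BH)
"
```

```text
hook in box mm [-32.6 146.  213.3]
tcp [ 0.3563 -0.2241  0.1952] tool x [ 0.9988 -0.0479 -0.0036] z [-0.0036  0.0017 -1.    ] t 5.35 F [ 1.38 -0.73 -1.12] T [0.008 0.029 0.002] grip 0.0185
d tool(mm) [ -7.1 178.2  22.4] rot deg [-0.09  0.21 -0.03]
```

send_rows --plan '[[[-0.007,0.036,0.005,0,0.2,0,0.005],[0,0.036,0.005,0,0,0,0.005],[0,0.036,0.005,0,0,0,0.005],[0,0.036,0.005,0,0,0,0.005],[0,0.034,0.003,0,0,0,0.005],[0,0,0,0,0,0,0.005],[0,0,0,0,0,0,0.005]]]'

```text
clock: 6.05
tool_pos: [0.3411, -0.4002, 0.1715]
eef_rot: [-3.137, 0.078, 0.001]
wrist_force: [-0.8, 0.3, -1.6]
grip_width: 0.0184
```

```bash
cat >> h.py <<'E'
def shots(k):
    import cv2
    for n,(a,b,c,e) in dict(top=(75,255,360,520),scene=(90,250,270,420)).items():
        d=imaging.capture(n)['color'][a:b,c:e,::-1]
        f=4 if n=='top' else 3.75
        d=cv2.resize(d,None,fx=f,fy=f,interpolation=cv2.INTER_CUBIC)
        cv2.imwrite(f'pics/{n}{k}.png',d[:600])
E
python3 -c "
from h import *
where();go(hook(-.04,-.032,.1915),BH)
import cv2
d=imaging.capture('top')['color']
cv2.imwrite('pics/top4.png',cv2.resize(d[70:270,360:560,::-1],None,fx=3,fy=3,interpolation=cv2.INTER_CUBIC))
d=imaging.capture('wrist');cv2.imwrite('pics/w4.png',d['color'][:,:,::-1])
pickle.dump(d,open('w4.pkl','wb'))
"
```

```text
hook in box mm [-39.5 -31.  190.4]
tcp [ 0.3411 -0.4002  0.1715] tool x [ 9.988e-01 -4.960e-02 -5.000e-04] z [-3.0e-04  3.3e-03 -1.0e+00] t 6.05 F [-0.81  0.28 -1.64] T [ 0.068  0.049 -0.029] grip 0.0184
d tool(mm) [-0.5  1.5 -1. ] rot deg [-0.19  0.03 -0.12]
```

View pics/top4.png

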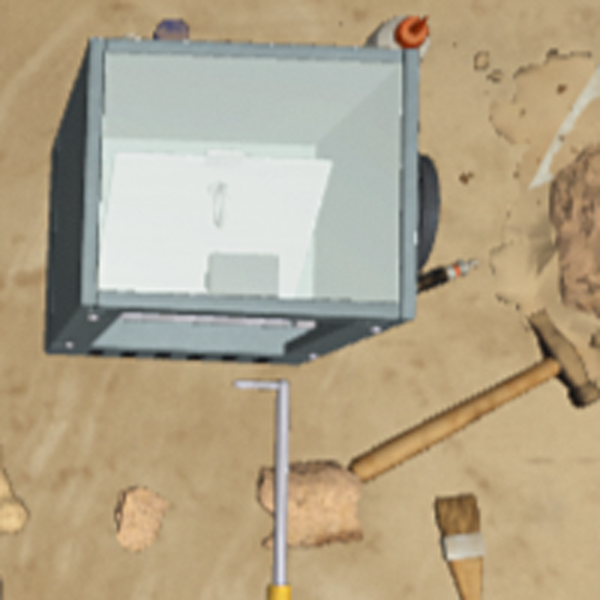

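View pics/w4.png

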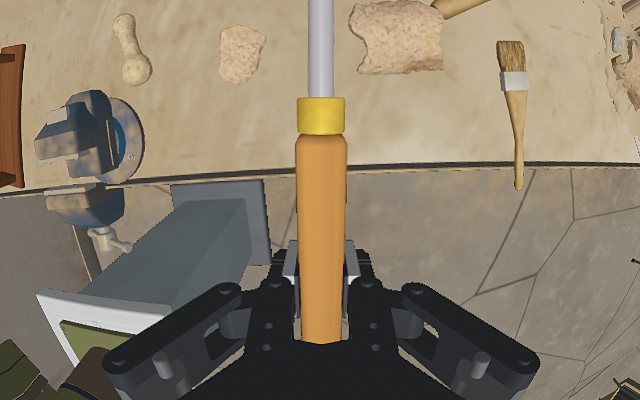

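send_rows --plan '[[[0.02,0.002,0,0,0,0,0.005],[0.02,0.001,0,0,0,0,0.005],[0.02,0,0,0,0,0,0.005],[0.02,0,0,0,0,0,0.005],[0.02,0,0,0,0,0,0.005],[0.02,0,0,0,0,0,0.005],[0.01,0,0,0,0,0,0.005],[0,0,0,0,0,0,0.005]]]'

```text
clock: 6.95
tool_pos: [0.4726, -0.4077, 0.1735]
eef_rot: [-3.14, 0.071, -0.003]
wrist_force: [-0.7, -0.8, -1.8]
grip_width: 0.0185
```

```bash

python3 -c "
from h import *
where();go(hook(.103,-.034,.1915),BH)
shots(5)
where();go(hook(.103,-.034,.1915),BH)
"
```

```text
hook in box mm [ 92.1 -31.3 192.9]
tcp [ 0.4726 -0.4077  0.1735] tool x [ 0.999  -0.0453  0.0018] z [ 1.8e-03  4.0e-04 -1.0e+00] t 6.95 F [-0.73 -0.76 -1.83] T [-0.015  0.114 -0.013] grip 0.0185
d tool(mm) [10.8  2.2  1. ] rot deg [-0.03 -0.1   0.13]
hook in box mm [ 90.3 -31.8 192.6]
tcp [ 0.4707 -0.4078  0.1735] tool x [ 9.989e-01 -4.660e-02  3.000e-04] z [ 3.e-04  1.e-03 -1.e+00] t 7.05 F [ 0.58 -0.32 -1.  ] T [ 0.007  0.103 -0.019] grip 0.0186
d tool(mm) [12.7  2.1  1. ] rot deg [-0.06 -0.02  0.05]
```

View pics/top5.png

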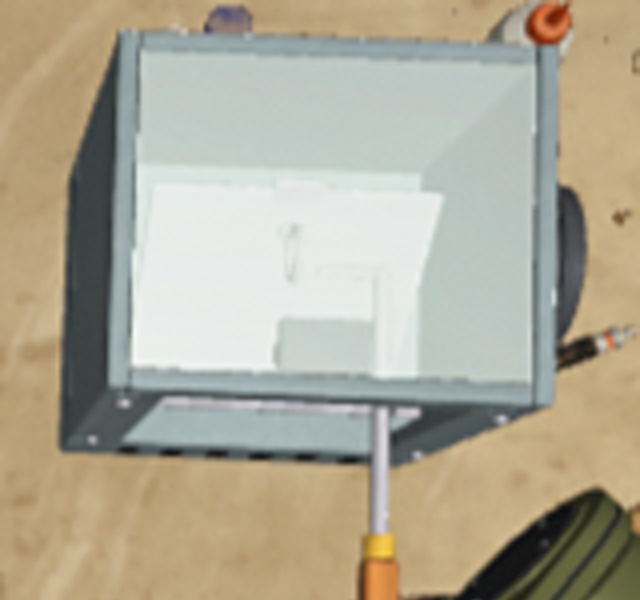

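View pics/scene5.png

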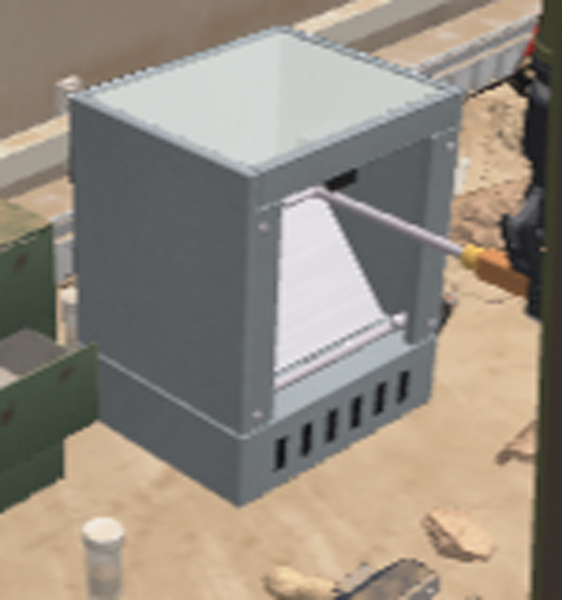

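send_rows --plan '[[[0.006,0,0,0,0,0,0.005],[0.006,0,0,0,0,0,0.005],[0,0,0,0,0,0,0.005]]]'

```text
clock: 7.35
tool_pos: [0.484, -0.4097, 0.174]
eef_rot: [3.14, -0.075, 0.004]
wrist_force: [0.1, -0.2, -1.8]
grip_width: 0.0184
```

```bash

python3 -c "
from h import *
where();go(hook(.102,0.001,.1915),BH)
shots(6)
"
```

```text
hook in box mm [103.6 -33.3 193.6]
tcp [ 0.484  -0.4097  0.174 ] tool x [ 0.9989 -0.0478  0.0027] z [ 2.7e-03 -3.0e-04 -1.0e+00] t 7.35 F [ 0.1  -0.21 -1.84] T [0.043 0.1   0.025] grip 0.0184
d tool(mm) [ -1.7 -34.2   1.5] rot deg [ 0.01 -0.15 -0.02]
```

View pics/top6.png

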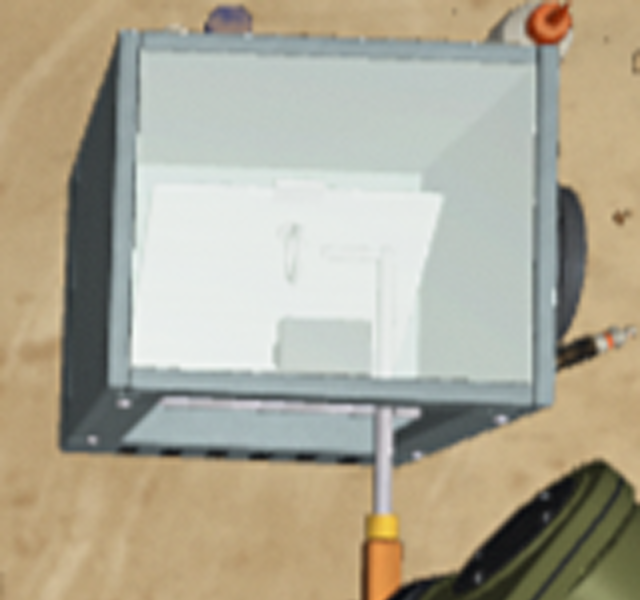

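View pics/scene6.png

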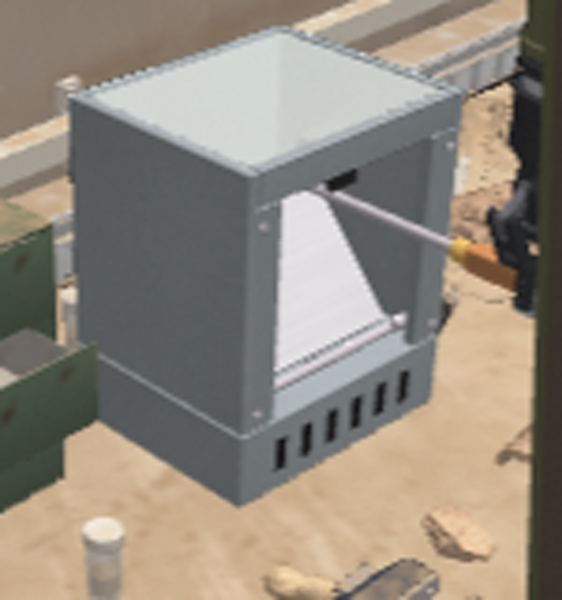

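send_rows --plan '[[[-0.001,-0.006,0.0015,0,0,0,0.005],[0,-0.006,0,0,0,0,0.005],[0,-0.006,0,0,0,0,0.005],[0,0,0,0,0,0,0.005]]]'

```text
clock: 7.85
tool_pos: [0.4831, -0.39, 0.1723]
eef_rot: [-3.14, 0.073, -0.002]
wrist_force: [-0.5, -0.9, -1.4]
grip_width: 0.0188
```

```bash

python3 -c "
from h import *
where();go(hook(.102,0.001,.1915),BH)
"
```

```text
hook in box mm [101.8 -13.4 191.6]
tcp [ 0.4831 -0.39    0.1723] tool x [ 0.9989 -0.0468  0.0013] z [ 0.0014  0.0011 -1.    ] t 7.85 F [-0.5  -0.92 -1.37] T [ 0.048  0.078 -0.02 ] grip 0.0188
d tool(mm) [  0.2 -14.5  -0.2] rot deg [-0.06 -0.08  0.04]
```

send_rows --plan '[[[0,-0.005,0,0,0,0,0.005],[0,-0.005,0,0,0,0,0.005],[0,-0.005,0,0,0,0,0.005],[0,0,0,0,0,0,0.005],[0,0,0,0,0,0,0.005]]]'

```text
clock: 8.35
tool_pos: [0.4841, -0.3762, 0.1723]
eef_rot: [-3.141, 0.074, -0.003]
wrist_force: [-0.6, -0.5, -1.2]
grip_width: 0.0187
```

```bash

python3 -c "
from h import *
where();go(hook(.102,0.001,.1915),BH)
shots(7)
where()
"
```

```text
hook in box mm [102.1   0.3 191.7]
tcp [ 0.4841 -0.3762  0.1723] tool x [ 0.9989 -0.0473  0.0018] z [ 0.0018  0.     -1.    ] t 8.35 F [-0.6  -0.49 -1.23] T [-0.07   0.054 -0.054] grip 0.0187
d tool(mm) [-0.1 -0.8 -0.2] rot deg [-0.01 -0.1   0.01]
hook in box mm [ 1.021e+02 -1.000e-01  1.918e+02]
```

View pics/top7.png

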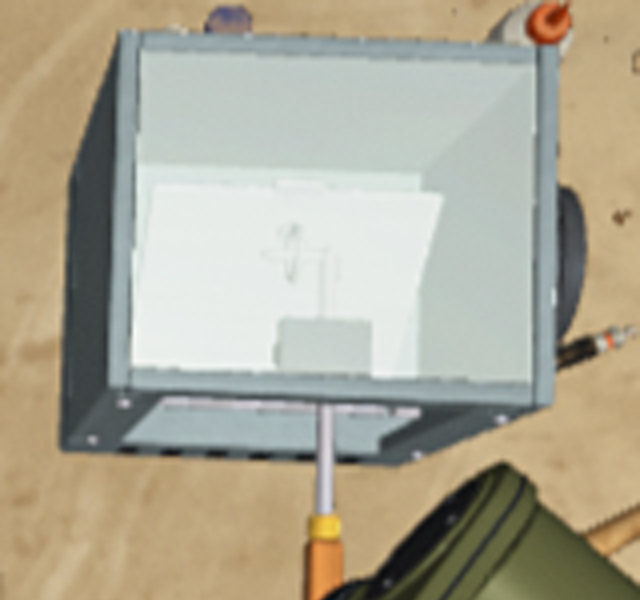

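send_rows --plan '[[[-0.005,0,0,0,0,0,0.005],[-0.005,0,0,0,0,0,0.005],[-0.006,0,-0.0035,0,0,0,0.005],[-0.006,0,-0.0035,0,0,0,0.005],[-0.006,0,-0.003,0,0,0,0.005],[0,0,0,0,0,0,0.005]]]' --squeeze 120

```text
clock: 9.05
tool_pos: [0.4549, -0.3751, 0.1829]
eef_rot: [3.14, -0.076, 0.002]
wrist_force: [-1.0, 0.2, -0.6]
grip_width: 0.0182
```

```bash

python3 -c "
from h import *
where();go(hook(.075,0.001,.201),BH)
shots(8)
where()
"
```

```text
hook in box mm [ 7.300e+01 -2.000e-01  2.023e+02]
tcp [ 0.4549 -0.3751  0.1829] tool x [ 0.9988 -0.0482  0.0015] z [ 1.5e-03 -3.0e-04 -1.0e+00] t 9.05 F [-0.96  0.15 -0.57] T [-0.     0.022 -0.05 ] grip 0.0182
d tool(mm) [ 2.  -1.   0.9] rot deg [ 0.01 -0.08 -0.04]
hook in box mm [ 7.340e+01 -1.000e-01  2.019e+02]
```

View pics/top8.png

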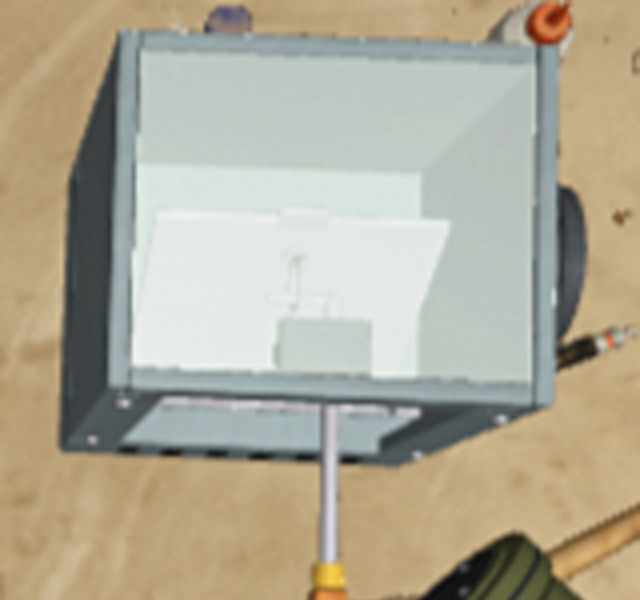

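send_rows --plan '[[[-0.006,0,-0.0015,0,0,0,0.005],[-0.006,0,-0.0018,0,0,0,0.005],[-0.006,0,-0.0018,0,0,0,0.005],[-0.006,0,-0.0015,0,0,0,0.005],[-0.006,0,-0.001,0,0,0,0.005],[-0.006,0,-0.001,0,0,0,0.005],[-0.006,0,-0.0005,0,0,0,0.005],[0,0,0,0,0,0,0.005]]]'

```text
clock: 9.95
tool_pos: [0.4127, -0.3727, 0.1912]
eef_rot: [-3.14, 0.075, -0.001]
wrist_force: [1.0, -0.3, -1.6]
grip_width: 0.0183
```

```bash

python3 -c "
from h import *
where();go(hook(.025,0.001,.212),BH)
"
```

```text
hook in box mm [3.070e+01 2.000e-01 2.103e+02]
tcp [ 0.4127 -0.3727  0.1912] tool x [ 9.988e-01 -4.810e-02  3.000e-04] z [ 4.e-04  7.e-04 -1.e+00] t 9.95 F [ 0.98 -0.32 -1.64] T [ 0.033 -0.049  0.021] grip 0.0183
d tool(mm) [-5.7 -0.6 -1.8] rot deg [-0.04 -0.02 -0.03]
```

send_rows --plan '[[[-0.003,0,-0.001,0,0,0,0.005],[-0.003,0,-0.001,0,0,0,0.005],[-0.003,0,0,0,0,0,0.005],[-0.003,0,0,0,0,0,0.005],[0,0,0,0,0,0,0.005]]]'

```text
clock: 10.45
tool_pos: [0.4015, -0.3722, 0.193]
eef_rot: [-3.14, 0.075, -0.001]
wrist_force: [1.8, -0.5, -2.7]
grip_width: 0.0183
```

```bash

python3 -c "
from h import *
where();go(hook(.015,0.001,.212),BH)
shots(9)
"
```

```text
hook in box mm [1.950e+01 2.000e-01 2.122e+02]
tcp [ 0.4015 -0.3722  0.193 ] tool x [ 9.989e-01 -4.770e-02  9.000e-04] z [ 9.e-04  7.e-04 -1.e+00] t 10.45 F [ 1.79 -0.51 -2.69] T [ 0.023 -0.135 -0.03 ] grip 0.0183
d tool(mm) [-4.5 -0.7 -0. ] rot deg [-0.04 -0.05 -0.01]
```

View pics/top9.png

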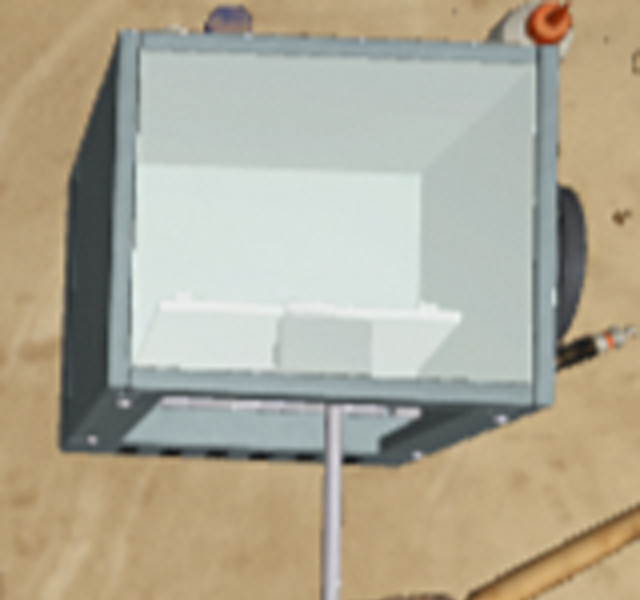

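View pics/scene9.png

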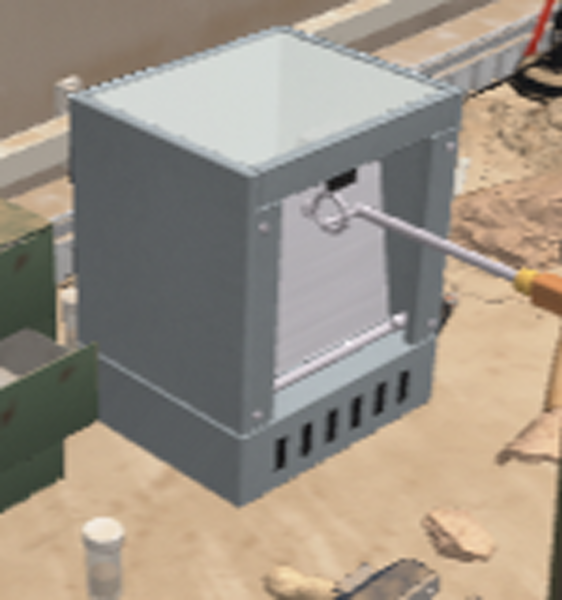

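send_rows --plan '[[[-0.001,0,0,0,0,0,0.005],[-0.001,0,0,0,0,0,0.005],[-0.001,0,0,0,0,0,0.005],[-0.001,0,0,0,0,0,0.005]]]'

```text
clock: 10.95
tool_pos: [0.3987, -0.3724, 0.1934]
eef_rot: [3.141, -0.075, 0.005]
wrist_force: [5.3, -0.1, -3.4]
grip_width: 0.0181
```

```bash

python3 -c "
from h import *
where();go(hook(.015,0.001,.212),BH)
"
```

```text
hook in box mm [ 16.7   0.  213.1]
tcp [ 0.3987 -0.3724  0.1934] tool x [ 0.9989 -0.0475  0.0032] z [ 3.1e-03 -1.0e-04 -1.0e+00] t 10.95 F [ 5.34 -0.09 -3.36] T [-0.029 -0.414  0.04 ] grip 0.0181
d tool(mm) [-1.7 -1.   0.4] rot deg [-0.   -0.18  0.  ]
```

send_rows --plan '[[[-0.001,0,0,0,0,0,0.005],[-0.001,0,0,0,0,0,0.005]]]'

```text
clock: 11.15
tool_pos: [0.3968, -0.3722, 0.1934]
eef_rot: [3.141, -0.075, 0.005]
wrist_force: [5.3, 0.4, -4.2]
grip_width: 0.0185
```

send_rows --plan '[[[-0.001,0,0,0,0,0,0.005],[-0.001,0,0,0,0,0,0.005]]]'

```text
clock: 11.35
tool_pos: [0.3947, -0.3721, 0.1933]
eef_rot: [-3.141, 0.075, -0.005]
wrist_force: [4.5, 0.6, -4.2]
grip_width: 0.0183
```

```bash

python3 -c "
from h import *
where();go(hook(.005,0.001,.212),BH)
"
```

```text
hook in box mm [1.27e+01 1.00e-01 2.13e+02]
tcp [ 0.3947 -0.3721  0.1933] tool x [ 0.9989 -0.0475  0.003 ] z [ 0.003  0.    -1.   ] t 11.35 F [ 4.49  0.61 -4.17] T [ 0.036 -0.329  0.002] grip 0.0183
d tool(mm) [-7.7 -0.9  0.3] rot deg [-0.01 -0.17 -0.  ]
```

send_rows --plan '[[[-0.001,0,0.0005,0,0,0,0.005],[-0.001,0,0.0005,0,0,0,0.005]]]'

```text
clock: 11.55
tool_pos: [0.3929, -0.372, 0.1924]
eef_rot: [3.141, -0.075, 0.005]
wrist_force: [5.9, 0.7, -3.4]
grip_width: 0.0181
```

send_rows --plan '[[[-0.001,0,0,0,0,0,0.005],[-0.001,0,0,0,0,0,0.005]]]'

```text
clock: 11.75
tool_pos: [0.3909, -0.372, 0.1924]
eef_rot: [3.141, -0.074, 0.005]
wrist_force: [5.2, 0.7, -3.2]
grip_width: 0.018
```

send_rows --plan '[[[-0.001,0,0,0,0,0,0.005],[-0.001,0,0,0,0,0,0.005]]]'

```text
clock: 11.95
tool_pos: [0.3889, -0.3719, 0.1923]
eef_rot: [3.141, -0.075, 0.005]
wrist_force: [5.0, -0.6, -4.4]
grip_width: 0.0182
```

send_rows --plan '[[[-0.001,0,0.0003,0,0,0,0.005],[-0.001,0,0.0003,0,0,0,0.005]]]'

```text
clock: 12.15
tool_pos: [0.3869, -0.3718, 0.1917]
eef_rot: [3.141, -0.075, 0.005]
wrist_force: [6.0, 0.6, -2.5]
grip_width: 0.0182
```

send_rows --plan '[[[-0.001,0,0.0002,0,0,0,0.005],[-0.001,0,0.0002,0,0,0,0.005]]]'

```text
clock: 12.35
tool_pos: [0.385, -0.3717, 0.1913]
eef_rot: [-3.141, 0.075, -0.005]
wrist_force: [6.5, 0.8, -3.0]
grip_width: 0.0182
```

```bash

python3 -c "
from h import *
where();go(hook(.005,0.001,.212),BH)
shots(10)
"
```

```text
hook in box mm [2.900e+00 1.000e-01 2.111e+02]
tcp [ 0.385  -0.3717  0.1913] tool x [ 0.9989 -0.0474  0.0035] z [ 3.5e-03 -1.0e-04 -1.0e+00] t 12.35 F [ 6.46  0.81 -3.  ] T [-0.01  -0.474 -0.027] grip 0.0182
d tool(mm) [ 2.  -0.9 -1.7] rot deg [-0.  -0.2  0. ]
```

View pics/scene10.png

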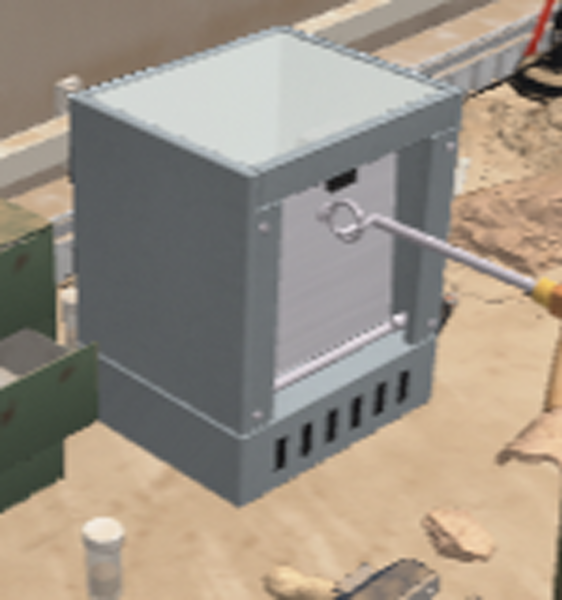

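send_rows --plan '[[[-0.001,0,0.0002,0,0,0,0.005],[-0.001,0,0.0002,0,0,0,0.005]]]'

```text
clock: 12.65
tool_pos: [0.3831, -0.3716, 0.1909]
eef_rot: [3.141, -0.074, 0.006]
wrist_force: [5.3, 0.1, -3.5]
grip_width: 0.0181
```

send_rows --plan '[[[-0.001,0,0.0002,0,0,0,0.005],[-0.001,0,0.0002,0,0,0,0.005]]]'

```text
clock: 12.85
tool_pos: [0.3814, -0.3715, 0.1906]
eef_rot: [3.141, -0.075, 0.007]
wrist_force: [8.0, 0.1, -4.4]
grip_width: 0.0183
```

send_rows --plan '[[[-0.001,0,0.0002,0,0,0,0.005],[-0.001,0,0.0002,0,0,0,0.005]]]'

```text
clock: 13.05
tool_pos: [0.3811, -0.3717, 0.1905]
eef_rot: [3.14, -0.075, 0.012]
wrist_force: [13.3, 0.4, -5.1]
grip_width: 0.0182
```

send_rows --plan '[[[-0.0005,0,0.0002,0,0,0,0.005]]]'

```text
clock: 13.15
tool_pos: [0.381, -0.3717, 0.1904]
eef_rot: [3.14, -0.075, 0.013]
wrist_force: [13.9, 1.4, -4.5]
grip_width: 0.0182
```

send_rows --plan '[[[-0.0005,0,0,0,0,0,0.005]]]'

```text
clock: 13.25
tool_pos: [0.381, -0.3718, 0.1904]
eef_rot: [3.14, -0.075, 0.014]
wrist_force: [14.8, 0.1, -4.7]
grip_width: 0.0183
```

send_rows --plan '[[[-0.0005,0,0,0,0,0,0.005]]]'

```text
clock: 13.35
tool_pos: [0.381, -0.3718, 0.1905]
eef_rot: [3.14, -0.074, 0.016]
wrist_force: [16.7, 1.2, -5.0]
grip_width: 0.018
```

send_rows --plan '[[[0,0,0,0,0,0,0.005]]]'

```text
clock: 13.45
tool_pos: [0.3809, -0.3718, 0.1905]
eef_rot: [3.139, -0.074, 0.016]
wrist_force: [14.8, 0.4, -6.0]
grip_width: 0.0179
```

```bash

python3 -c "
from h import *
where();go(hook(.005,0.001,.212),BH)
shots(11)
"
```

```text
hook in box mm [-1.300e+00 -2.000e-01  2.119e+02]
tcp [ 0.3809 -0.3718  0.1905] tool x [ 0.9988 -0.0474  0.01  ] z [ 0.0099 -0.0014 -0.9999] t 13.45 F [14.79  0.38 -5.95] T [ 0.111 -1.364  0.075] grip 0.0179
d tool(mm) [ 6.1 -1.3 -2.4] rot deg [ 0.05 -0.57  0.  ]
```

View pics/scene11.png

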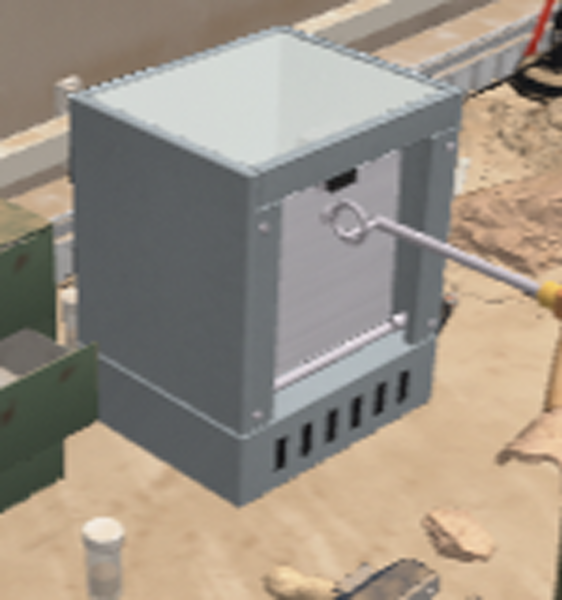

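View pics/top11.png

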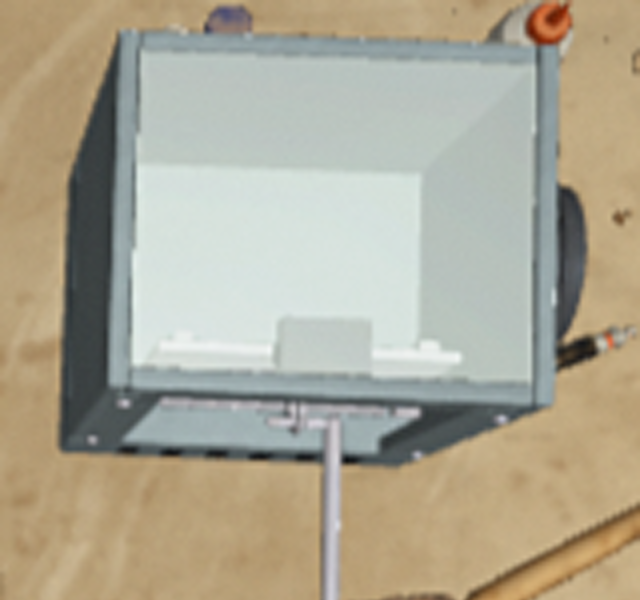

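```bash
cat >> h.py <<'E'
def flap(th,x,y,z):
    c,s=np.cos(th),np.sin(th)
    q=np.array([.03+c*x+s*z, y, .075-s*x+c*z]); return Rz(BH)@q+[*B,0]
E
python3 -c "
from h import *
for th in (-.06,-.03,0,.03,.06,.09):
    print(th,*[((proj('top',flap(th,*b))[0]-[360,75])*4).round(0) for b in((0,.086,.165),(0,-.086,.165),(-.026,0,.135))],*[((proj('scene',flap(th,*b))[0]-[270,90])*3.75).round(0) for b in((-.026,0,.135),)])
"
```

```text
-0.06 [159. 371.] [466. 382.] [298. 426.] [360. 232.]
-0.03 [160. 362.] [466. 374.] [299. 419.] [356. 229.]
0 [160. 353.] [466. 365.] [299. 412.] [352. 226.]
0.03 [160. 345.] [466. 356.] [300. 405.] [348. 224.]
0.06 [160. 336.] [466. 348.] [300. 398.] [344. 221.]
0.09 [161. 328.] [466. 339.] [301. 391.] [340. 219.]
```

send_rows --plan '[[[-0.0007,0,0,0,0,0,0.005]]]'

```text
clock: 13.65
tool_pos: [0.3808, -0.3719, 0.1906]
eef_rot: [3.139, -0.075, 0.017]
wrist_force: [18.2, 1.8, -5.2]
grip_width: 0.0183
```

send_rows --plan '[[[-0.0005,0,0,0,0,0,0.005]]]'

```text
clock: 13.75
tool_pos: [0.3803, -0.3718, 0.1906]
eef_rot: [3.139, -0.074, 0.017]
wrist_force: [14.3, 0.5, -5.7]
grip_width: 0.0185
```

send_rows --plan '[[[-0.0005,0,0,0,0,0,0.005]]]'

```text
clock: 13.85
tool_pos: [0.3783, -0.3716, 0.1903]
eef_rot: [3.14, -0.074, 0.012]
wrist_force: [10.0, 0.6, -5.5]
grip_width: 0.0182
```

send_rows --plan '[[[-0.0005,0,0,0,0,0,0.005]]]'

```text
clock: 13.95
tool_pos: [0.3759, -0.3713, 0.1899]
eef_rot: [3.14, -0.074, 0.006]
wrist_force: [4.3, 0.4, -2.5]
grip_width: 0.0182
```

send_rows --plan '[[[-0.0005,0,0,0,0,0,0.005]]]'

```text
clock: 14.05
tool_pos: [0.3741, -0.3711, 0.1899]
eef_rot: [-3.141, 0.074, -0.003]
wrist_force: [2.7, 0.0, -2.2]
grip_width: 0.0183
```

send_rows --plan '[[[-0.0007,0,0,0,0,0,0.005]]]'

```text
clock: 14.15
tool_pos: [0.3739, -0.3712, 0.1901]
eef_rot: [3.141, -0.075, 0.005]
wrist_force: [6.4, 0.1, -2.7]
grip_width: 0.0181
```

send_rows --plan '[[[-0.0007,0,0,0,0,0,0.005]]]'

```text
clock: 14.25
tool_pos: [0.3735, -0.3712, 0.1901]
eef_rot: [3.141, -0.075, 0.007]
wrist_force: [5.6, 0.4, -2.4]
grip_width: 0.0182
```

send_rows --plan '[[[-0.0005,0,0,0,0,0,0.005]]]'

```text
clock: 14.35
tool_pos: [0.3732, -0.3712, 0.1902]
eef_rot: [3.14, -0.075, 0.007]
wrist_force: [6.9, 1.1, -2.6]
grip_width: 0.0182
```

send_rows --plan '[[[-0.0005,0,0,0,0,0,0.005]]]'

```text
clock: 14.45
tool_pos: [0.373, -0.3712, 0.1902]
eef_rot: [3.14, -0.075, 0.008]
wrist_force: [8.3, 0.4, -2.6]
grip_width: 0.0185
```

send_rows --plan '[[[-0.0005,0,0,0,0,0,0.005]]]'

```text
clock: 14.55
tool_pos: [0.3729, -0.3713, 0.1903]
eef_rot: [3.14, -0.075, 0.009]
wrist_force: [9.9, 1.0, -2.5]
grip_width: 0.0182
```

send_rows --plan '[[[0.001,0,0,0,0,0,0.005],[0.001,0,0,0,0,0,0.005],[0.001,0,0,0,0,0,0.005],[0.001,0,0,0,0,0,0.005]]]'

```text
clock: 14.95
tool_pos: [0.3744, -0.3711, 0.1899]
eef_rot: [-3.141, 0.075, -0.001]
wrist_force: [0.8, 0.6, -0.1]
grip_width: 0.0182
```

```bash

python3 -c "
from h import *
where();go(hook(.005,0.001,.212),BH)
"
```

```text
hook in box mm [-7.70e+00  1.00e-01  2.09e+02]
tcp [ 0.3744 -0.3711  0.1899] tool x [ 9.989e-01 -4.770e-02  7.000e-04] z [ 7.e-04  2.e-04 -1.e+00] t 14.95 F [ 0.84  0.6  -0.09] T [-0.001 -0.053  0.017] grip 0.0182
d tool(mm) [12.7 -0.9 -3.1] rot deg [-0.01 -0.04 -0.01]
```

send_rows --plan '[[[0.001,0,0,0,0,0,0.005],[0.001,0,0,0,0,0,0.005],[0,0,0,0,0,0,0.005]]]'

```text
clock: 15.25
tool_pos: [0.3765, -0.3711, 0.1896]
eef_rot: [-3.14, 0.075, -0.001]
wrist_force: [-0.3, 1.0, -2.1]
grip_width: 0.0183
```

```bash

python3 -c "
from h import *
where();go(hook(.005,0.001,.212),BH)
shots(12)
"
```

```text
hook in box mm [-5.500e+00  2.000e-01  2.088e+02]
tcp [ 0.3765 -0.3711  0.1896] tool x [ 9.989e-01 -4.760e-02  8.000e-04] z [ 9.e-04  5.e-04 -1.e+00] t 15.25 F [-0.32  1.04 -2.13] T [ 0.011 -0.007  0.005] grip 0.0183
d tool(mm) [10.5 -0.8 -3.4] rot deg [-0.03 -0.05 -0.01]
```

View pics/top12.png

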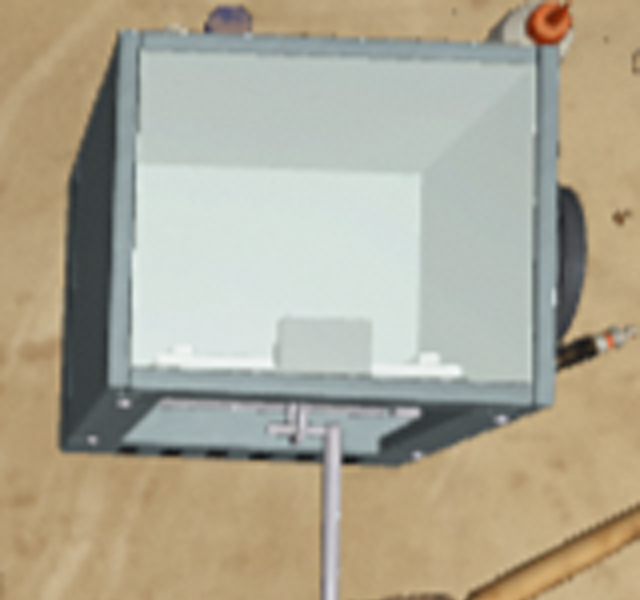

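View pics/scene12.png

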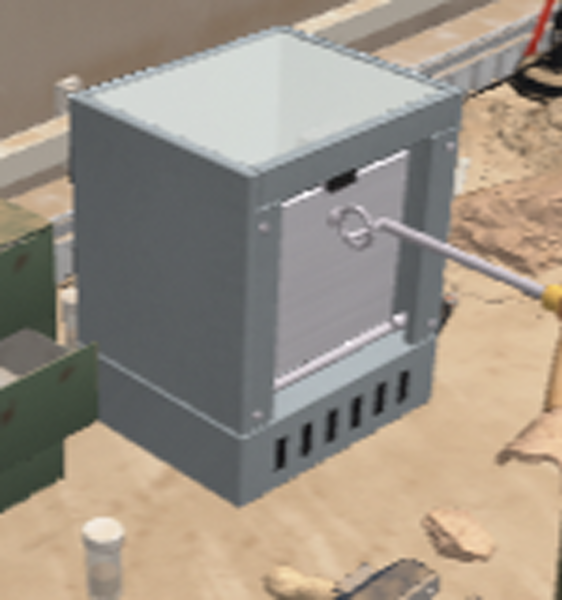

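send_rows --plan '[[[0.0025,0,0,0,0,0,0.005],[0.0025,0,0,0,0,0,0.005],[0,0,0,0,0,0,0.005]]]'

```text
clock: 15.65
tool_pos: [0.3824, -0.3716, 0.1898]
eef_rot: [-3.141, 0.074, -0.003]
wrist_force: [0.2, -0.9, -1.0]
grip_width: 0.0185
```

send_rows --plan '[[[0,0.005,0,0,0,0,0.005],[0,0.008,0,0,0,0,0.005],[0,0.008,0,0,0,0,0.005],[0,0.008,0,0,0,0,0.005],[0,0.005,0,0,0,0,0.005],[0,0,0,0,0,0,0.005]]]'

```text
clock: 16.25
tool_pos: [0.3803, -0.4066, 0.1897]
eef_rot: [3.141, -0.076, 0.003]
wrist_force: [0.6, 0.7, -2.0]
grip_width: 0.0185
```

```bash

python3 -c "
from h import *
where();go(hook(.005,0.001,.212),BH)
shots(13)
"
```

```text
hook in box mm [-1.000e-01 -3.530e+01  2.091e+02]
tcp [ 0.3803 -0.4066  0.1897] tool x [ 0.9988 -0.0486  0.0019] z [ 1.9e-03 -2.0e-04 -1.0e+00] t 16.25 F [ 0.63  0.73 -2.02] T [ 0.025  0.078 -0.047] grip 0.0185
d tool(mm) [  5.  -36.   -3.3] rot deg [ 0.01 -0.11 -0.07]
```

View pics/top13.png

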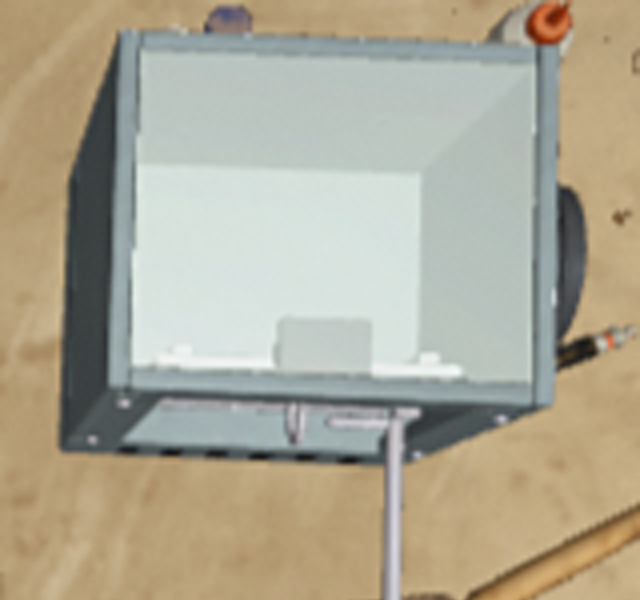

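View pics/scene13.png

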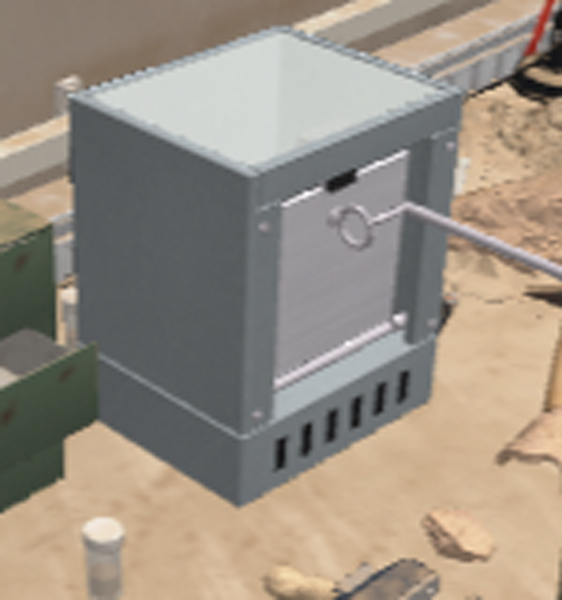

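send_rows --plan '[[[-0.01,0,0,0,0,0,0.005],[-0.015,0,0,0,0,0,0.005],[-0.02,0,0,0,0,0,0.005],[0,-0.03,0,0,0,0,0.005],[0,-0.04,0,0,0,0,0.005],[0,-0.04,0,0,0,0,0.005],[0.008,-0.04,0,0,0,0,0.005],[0.01,-0.04,0,0,0,0,0.005]]]'

```text
clock: 17.15
tool_pos: [0.3602, -0.2128, 0.1899]
eef_rot: [-3.14, 0.078, -0.002]
wrist_force: [0.8, -0.3, -1.5]
grip_width: 0.0181
```

```bash

python3 -c "
from h import *
where();go([.42,-.05,.19],BH)
"
```

```text
hook in box mm [-29.3 157.  209.2]
tcp [ 0.3602 -0.2128  0.1899] tool x [ 0.9988 -0.0496  0.0013] z [ 1.3e-03  2.0e-04 -1.0e+00] t 17.15 F [ 0.84 -0.25 -1.55] T [ 0.009 -0.006  0.029] grip 0.0181
d tool(mm) [  51.7 -165.6   -0. ] rot deg [-0.01 -0.07 -0.12]
```

send_rows --plan '[[[0.011,-0.0415,0,0,0,0,0.005],[0.011,-0.0415,0,0,0,0,0.005],[0.011,-0.0415,0,0,0,0,0.005],[0.01,-0.0415,0,0,0,0,0.005],[-0.006,-0.032,0,0,0,2.4,0.005],[-0.008,-0.032,0,0,0,2.4,0.005],[-0.009,-0.032,0,0,0,2.4,0.005],[-0.011,-0.031,0,0,0,2.4,0.005]]]'

```text
clock: 17.95
tool_pos: [0.3918, 0.0798, 0.19]
eef_rot: [-3.123, 0.341, -0.003]
wrist_force: [-0.1, 0.1, -1.5]
grip_width: 0.0183
```

send_rows --plan '[[[0,0,0,0,0,0,0.005]]]'

```text
clock: 18.05
tool_pos: [0.391, 0.0816, 0.1899]
eef_rot: [-3.122, 0.333, -0.001]
wrist_force: [0.0, -0.6, -0.7]
grip_width: 0.018
```

```bash

python3 -c "
from h import *
go([.4314,.0804,.09],-.2147)
"
```

```text
tcp [0.391  0.0816 0.1899] tool x [ 9.775e-01 -2.107e-01  5.000e-04] z [ 8.0e-04  1.5e-03 -1.0e+00] t 18.05 F [ 0.05 -0.59 -0.7 ] T [ 0.041  0.06  -0.007] grip 0.018
d tool(mm) [39.7 -7.2 99.9] rot deg [-0.1  -0.03  0.14]
```

send_rows --plan '[[[0.015,-0.003,0.01,0,0,0.1,0.005],[0.015,-0.003,0.02,0,0,0,0.005],[0.01,-0.001,0.03,0,0,0,0.005],[0,0,0.02,0,0,0,0.005],[0,0,0,0,0,0,0.005],[0,0,0,0,0,0,0.005]]]'

```text
clock: 18.65
tool_pos: [0.4333, 0.0767, 0.1101]
eef_rot: [3.123, -0.341, 0.001]
wrist_force: [-0.1, -0.3, -0.6]
grip_width: 0.0182
```

```bash

python3 -c "
from h import *
go([.4314,.0804,.09],-.2147)
import cv2
d=imaging.capture('top');cv2.imwrite('pics/t14.png',cv2.resize(d['color'][150:300,200:350,::-1],None,fx=4,fy=4,interpolation=cv2.INTER_CUBIC))
d=imaging.capture('scene');cv2.imwrite('pics/s14.png',cv2.resize(d['color'][200:350,220:400,::-1],None,fx=4,fy=4,interpolation=cv2.INTER_CUBIC))
go([.4314,.0804,.09],-.2147)
"
```

```text
tcp [0.4333 0.0767 0.1101] tool x [ 9.764e-01 -2.160e-01  4.000e-04] z [ 4.e-04 -2.e-04 -1.e+00] t 18.65 F [-0.09 -0.35 -0.6 ] T [ 0.077  0.055 -0.026] grip 0.0182
d tool(mm) [-2.6 -3.2 20.1] rot deg [ 0.01 -0.02 -0.17]
tcp [0.4347 0.0773 0.1111] tool x [ 0.9764 -0.2157  0.0035] z [ 3.7e-03  2.0e-04 -1.0e+00] t 18.75 F [-0.4  -0.04 -1.2 ] T [0.001 0.061 0.004] grip 0.0183
d tool(mm) [-3.9 -2.3 21.1] rot deg [-0.06 -0.2  -0.16]
```

View pics/t14.png

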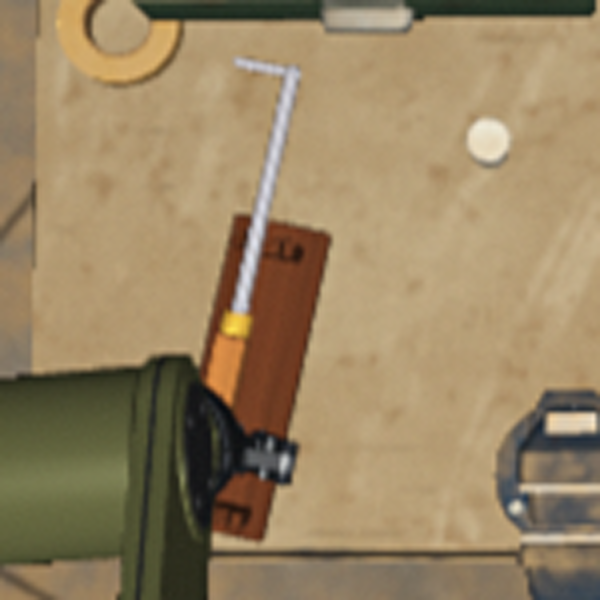

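View pics/s14.png

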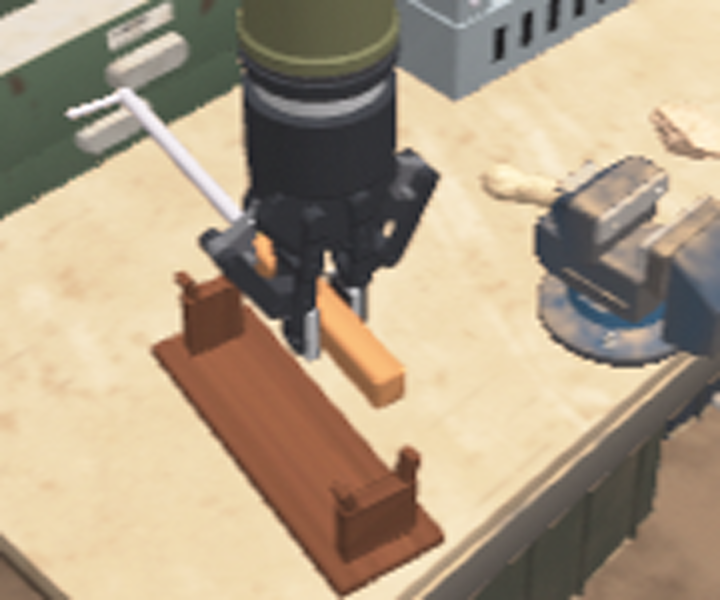

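```bash

python3 -c "
from h import *
a=tri((200+292/4,150+73/4),(220+123/4,200+93/4));b=tri((200+237/4,150+62/4),(220+70/4,200+113/4))
print(a.x,a.fun,b.x,b.fun)
T=np.array([.434,.077,.1105]);h=-.217
for X in (a.x,b.x):
  e=X-T;print(e@[np.cos(h),np.sin(h),0],e@[-np.sin(h),np.cos(h),0],e[2])
"
```

```text
[0.66109439 0.02611953 0.13347863] [-0.00952751 -0.00936894  0.01282431  0.00215751] [0.66851111 0.06128664 0.13296422] [ 0.00340492  0.00325405 -0.00442567 -0.0008057 ]
0.23272313312650242 -0.0007935697384776524 0.02297863427224199
0.23239439344645466 0.0351456213926518 0.022464216645588828
```

send_rows --plan '[[[-0.003,-0.003,0.015,0,-0.1,-0.15,0.005],[0,0,0.02,0,0,0,0.005],[0,0,0.005,0,0,0,0.005],[0,0,0,0,0,0,0.005],[0,0,0,0,0,0,0.005]]]'

```text
clock: 19.25
tool_pos: [0.4327, 0.0814, 0.0709]
eef_rot: [-3.123, 0.336, -0.003]
wrist_force: [-0.5, -0.2, -2.2]
grip_width: 0.0183
```

```bash

python3 -c "
from h import *
go([.4314,.0804,.042],-.2147)
import cv2
d=imaging.capture('wrist');cv2.imwrite('pics/w15.png',d['color'][:,:,::-1])
go([.4314,.0804,.042],-.2147)
"
```

```text
tcp [0.4327 0.0814 0.0709] tool x [ 0.9771 -0.2127  0.0016] z [ 1.8e-03  7.0e-04 -1.0e+00] t 19.25 F [-0.53 -0.16 -2.21] T [-0.03   0.026  0.027] grip 0.0183
d tool(mm) [-1.1  1.3 28.9] rot deg [-0.06 -0.09  0.02]
tcp [0.4329 0.0815 0.071 ] tool x [ 0.9771 -0.2126  0.0019] z [ 2.2e-03  8.0e-04 -1.0e+00] t 19.3 F [ 1.11 -0.21 -0.81] T [ 0.021 -0.041 -0.039] grip 0.0181
d tool(mm) [-1.3  1.4 29. ] rot deg [-0.07 -0.11  0.03]
```

View pics/w15.png

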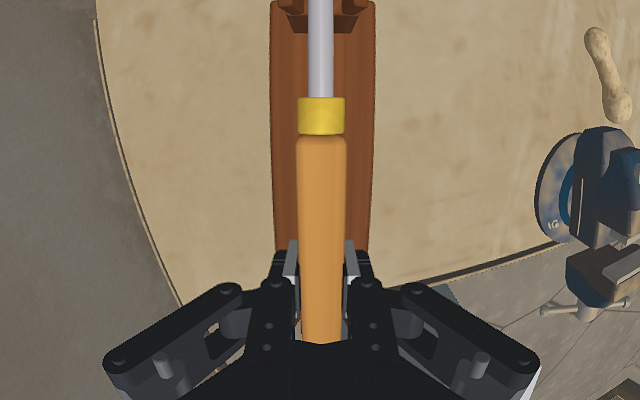

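Pole lines up between the prongs (fork at about (295–345, 10), shaft at 320). Lowering.

send_rows --plan '[[[-0.001,0.0015,0.005,0,-0.1,0,0.005],[0,0,0.005,0,0,0,0.005],[0,0,0.005,0,0,0,0.005],[0,0,0.005,0,0,0,0.005],[0,0,0,0,0,0,0.005]]]'

```text
clock: 19.8
tool_pos: [0.43, 0.0801, 0.0491]
eef_rot: [-3.123, 0.336, 0.006]
wrist_force: [-0.2, -0.1, -1.1]
grip_width: 0.0181
```

```bash

python3 -c "
from h import *
go([.4314,.0804,.042],-.2147)
"
```

```text
tcp [0.43   0.0801 0.0491] tool x [ 0.9771 -0.2127 -0.0035] z [-3.5e-03  8.0e-04 -1.0e+00] t 19.8 F [-0.23 -0.1  -1.06] T [ 0.057  0.079 -0.015] grip 0.0181
d tool(mm) [ 1.4 -0.6  7.1] rot deg [-0.    0.2   0.02]
```

send_rows --plan '[[[0.001,0,0.003,0,0.2,0,0.005],[0,0,0.003,0,0,0,0.005],[0,0,0,0,0,0,0.005],[0,0,0,0,0,0,0.005]]]'

```text
clock: 20.2
tool_pos: [0.4316, 0.08, 0.0439]
eef_rot: [-3.123, 0.336, -0.002]
wrist_force: [0.1, -0.8, -1.7]
grip_width: 0.0186
```

```bash

python3 -c "
from h import *
go([.4314,.0804,.042],-.2147)
import cv2
d=imaging.capture('scene');cv2.imwrite('pics/s16.png',cv2.resize(d['color'][200:350,220:400,::-1],None,fx=4,fy=4,interpolation=cv2.INTER_CUBIC))
"
```

```text
tcp [0.4316 0.08   0.0439] tool x [ 0.9771 -0.2127  0.0015] z [ 1.6e-03  2.0e-04 -1.0e+00] t 20.2 F [ 0.06 -0.76 -1.71] T [-0.025  0.01   0.   ] grip 0.0186
d tool(mm) [-0.3 -0.4  1.9] rot deg [-0.03 -0.09  0.02]
```

View pics/s16.png

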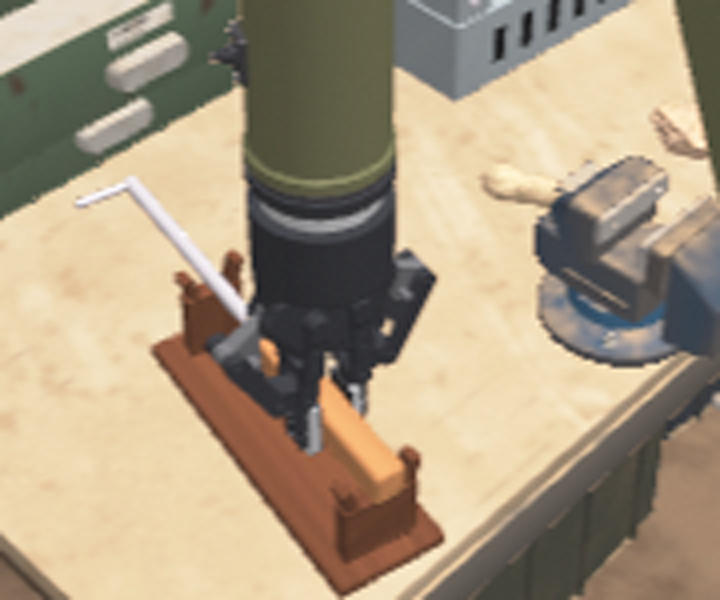

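send_rows --plan '[[[0,0,0.001,0,0,0,0.005],[0,0,0.001,0,0,0,0.005],[0,0,0,0,0,0,0.005]]]'

```text
clock: 20.55
tool_pos: [0.4318, 0.08, 0.0421]
eef_rot: [-3.123, 0.336, -0.003]
wrist_force: [-0.1, -0.0, -0.1]
grip_width: 0.0184
```

send_rows --plan '[[[0,0,0.0005,0,0,0,0.005],[0,0,0,0,0,0,0.005],[0,0,0,0,0,0,0.022],[0,0,0,0,0,0,0.03],[0,0,0,0,0,0,0.04],[0,0,0,0,0,0,0.055],[0,0,0,0,0,0,0.055]]]' --squeeze 20

```text
clock: 21.25
tool_pos: [0.4316, 0.08, 0.0414]
eef_rot: [-3.123, 0.336, -0.003]
wrist_force: [0.5, -0.2, 0.1]
grip_width: 0.0549
```

```bash

python3 -c "
from h import *
go([.4314,.0804,.042],-.2147)
import cv2
d=imaging.capture('wrist');cv2.imwrite('pics/w17.png',d['color'][:,:,::-1])
"
```

```text
tcp [0.4316 0.08   0.0414] tool x [ 0.9771 -0.2127  0.0016] z [ 1.7e-03  2.0e-04 -1.0e+00] t 21.25 F [ 0.45 -0.25  0.11] T [ 0.008  0.002 -0.019] grip 0.0549
d tool(mm) [-0.3 -0.4 -0.6] rot deg [-0.03 -0.09  0.02]
```

View pics/w17.png

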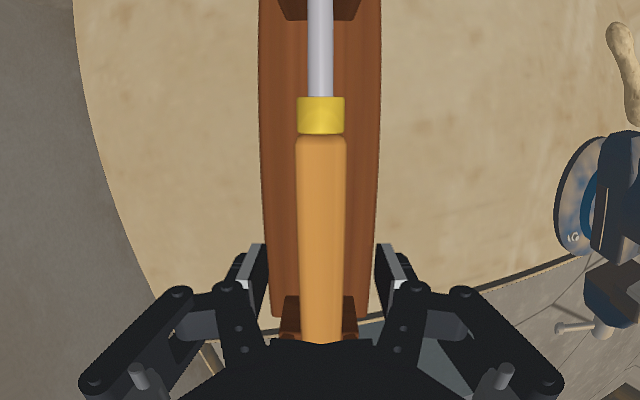

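Released; the handle lies between the cradle prongs (about (288–352, 335)). Retreating straight up, then away.

send_rows --plan '[[[0,0,-0.01,0,0,0,0.055],[0,0,-0.02,0,0,0,0.055],[0,0,-0.035,0,0,0,0.055],[0,0,-0.04,0,0,0,0.06],[0,0,-0.04,0,0,0,0.06],[0,0.04,-0.02,0,0,0,0.06],[0,0.045,0,0,0,0,0.06],[0,0.045,0,0,0,0,0.06]]]'

```text
clock: 22.1
tool_pos: [0.404, -0.0481, 0.2084]
eef_rot: [3.124, -0.332, 0.009]
wrist_force: [0.6, 0.5, 0.5]
grip_width: 0.0599
```

send_rows --plan '[[[0.01,0.04,0,0,0,0,0.06],[0.01,0.04,0,0,0,0,0.06],[0.01,0.04,0,0,0,0,0.06],[0,0,0,0,0,0,0.06],[0,0,0,0,0,0,0.06]]]'

```text
clock: 22.6
tool_pos: [0.4071, -0.1714, 0.2067]
eef_rot: [-3.122, 0.34, -0.003]
wrist_force: [-0.2, -0.0, -0.1]
grip_width: 0.0599
```

```bash

python3 -c "
from h import *
print(sense()['clock'],sense()['wrist_force'],sense()['qvel'])
import cv2
d=imaging.capture('top')['color'][:,:,::-1];cv2.imwrite('pics/t18.png',cv2.resize(d[70:290,220:520],None,fx=2.6,fy=2.6,interpolation=cv2.INTER_CUBIC))
t0=cv2.imread('pics/top0.png')[160:290,230:340];t1=d[160:290,230:340]
cv2.imwrite('pics/cmp.png',cv2.resize(cv2.hconcat([t0,t1]),None,fx=3.6,fy=3.6,interpolation=cv2.INTER_CUBIC))
d=imaging.capture('scene')['color'][:,:,::-1];cv2.imwrite('pics/s18.png',cv2.resize(d[90:350,200:440],None,fx=2.3,fy=2.3,interpolation=cv2.INTER_CUBIC))
"
```

```text
22.6 [-0.16306884 -0.02739751 -0.12815363] [ 0.03998853 -0.00929451  0.02451314  0.00685681  0.00325069 -0.00045418]
```

View pics/t18.png

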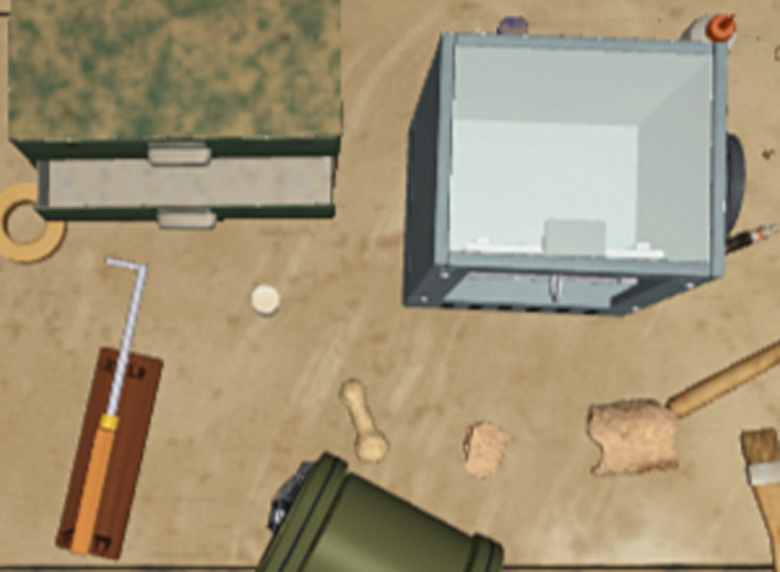

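View pics/cmp.png

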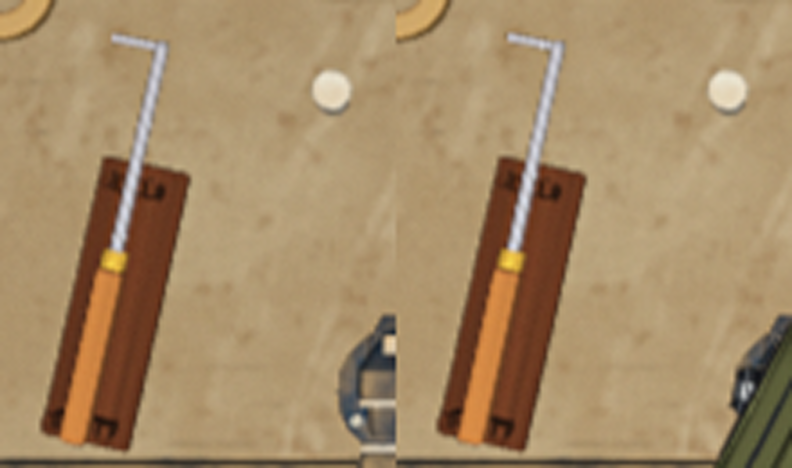

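View pics/s18.png

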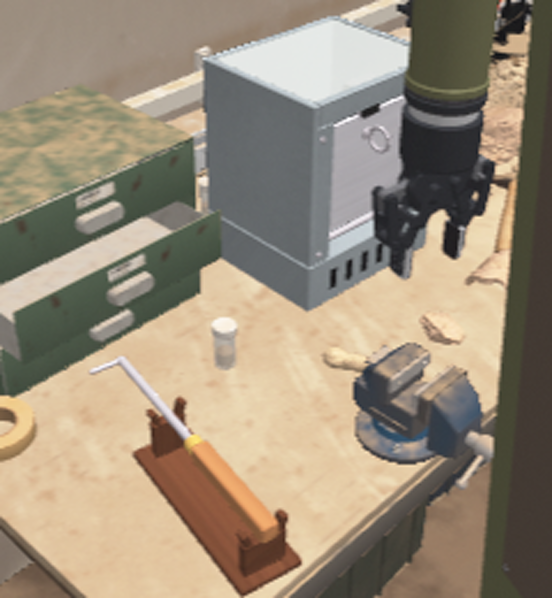

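Pole, bystanders and flap all look right: the pole matches its starting picture to under a pixel, and the flap is shut with the ring free. Handing in.

```bash
python3 -c "
from h import *
print(robot.sign_off())"
```

```text
the job is handed in; nothing more can be done
None
```

The flap is shut and held by its catch, the pole is back in its rest, and I handed the job in at about 23 s of the 67 s allowed. No verdict was reported.

- **Pull and catch:** I hooked the ring eye with the flap at about 0.75 rad and drew it shut. The wrist force rose to about 18 N at the roller, dropped to about 3 N as it clicked over, and reached about 10 N on the buffer, where I stopped. The sensor reads low, so the true peak was a little over 18 N. That is above the stated 10–16 N but well under the 30 N limit.
- **Flap held:** When I slackened the pole, the force fell to zero and the flap stayed put. Pictures taken after unhooking and again at the end show it shut, at roughly -0.04 rad.
- **Pole:** It lies in both cradles with the hook at the same end. The top view matches the starting picture to within about a pixel.
- **Toe bone, vial and stone:** They look unmoved in the final pictures. I compared only the vial side by side with the start picture.
- **Contact:** The gripper was well clear of everything at hand-in, and I saw no sign of the arm touching the extractor.

One check disagreed slightly. Before laying the pole back, the hook measured about 3 mm short and 4 mm high of where the grip should have put it. I took that as picture noise, and the pole seated normally.

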